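# Load a spring balance on a crank slide and bring it under the microscope

## Task

Get the spring balance ready for its loaded reading under the microscope: crank the handwheel to wind the balance out towards you, its pan well clear of the microscope, lift the metal cup off its pan and stand it upright, wholly on the round cork mat, then stack every disc check weight on the bench flat on the pan, the largest at the bottom and getting smaller upwards, each one centred on the pan. Then crank the balance back in until the centre of its pan is directly under the microscope lens, with the stack still centred. Do not bump the microscope or disturb the mug, the white bottle or the screwdriver.

Things in the scene. Friction and masses are not known exactly. Their poses are not given: they have to be found in the camera images.
- wheel (a joint): black handwheel, 100 mm across, at the slide's end facing the robot, axis level along the slide. In rad: 0 at the start, -3.6 = balance fully in (far from the robot), 13.09 = fully out (near), firm stops at both. Grows when turned counter-clockwise seen from the robot; one turn (6.283) moves the balance 60 mm. Stays where left; about 3 N at the crank handle turns it.
- crank_grip (a point): grip point on the axis of the crank handle: a black, freely revolving round bar, 18 mm in diameter, 60 mm long, standing out level from the wheel towards the robot, parallel to the wheel's axis and 36 mm off it. The point lies 43 mm from the wheel's face, 17 mm from the free end. Straight above the axis when the wheel reads 0; goes round with the wheel.
- wheel_hub (a point): centre of the circle (radius 36 mm, upright) in which crank_grip goes round: a fixed point in the air on the wheel's axis, 46 mm from the wheel towards the robot, 70 mm above the bench. Its x axis points along the slide from wheel to microscope, y left, z up; pan_top and lens stay straight above this x axis. The slide's base is 370 x 150 mm, its end blocks 92 mm high.
- pan_top (a point): centre of the flat floor of the balance's round steel pan, about 176 mm above the bench. The pan is a shallow dish, 118 mm in diameter outside, 112 mm inside, rim 5 mm above the floor. Sprung: sinks about 1.3 mm per newton, at most 16 mm. Rides with the balance along the slide (carriage 124 x 124 mm; balance body top 150 mm above the bench). x axis along the slide away from the robot, z up.
- lens (a point): centre of the digital microscope's lens, 285 mm above the bench, looking straight down onto the line along which the pan's centre travels. The barrel above it is 36 mm in diameter, 115 mm long, held by an arm from a 400 mm tall column that stands 135 mm to its left (+y of the slide).
- cup: plain aluminium cup, straight, 52 mm outside diameter, 45 mm tall, wall 2.5 mm, 60 g, open at the top; stands on the pan at the start. Origin at the centre of its underside, z up.
- mat: round cork mat fixed on the bench to the right, 110 mm in diameter, 5 mm thick. Origin at the centre of its underside.
- weight1: check weight: flat stainless steel disc, 56 mm in diameter, 16 mm thick, about 309 g, the largest; lies flat on the bench to the left at the start, may be absent (2 to 4 of the weights are there). Both faces are alike. Origin in the middle of the disc, 8 mm above its underside, z along its axis.
- weight2: check weight: flat stainless steel disc, 48 mm in diameter, 16 mm thick, about 227 g; lies flat on the bench to the left at the start, may be absent (2 to 4 of the weights are there). Both faces are alike. Origin in the middle of the disc, 8 mm above its underside, z along its axis.
- weight3: check weight: flat stainless steel disc, 40 mm in diameter, 16 mm thick, about 158 g; lies flat on the bench to the left at the start, may be absent (2 to 4 of the weights are there). Both faces are alike. Origin in the middle of the disc, 8 mm above its underside, z along its axis.
- weight4: check weight: flat stainless steel disc, 32 mm in diameter, 16 mm thick, about 101 g, the smallest; lies flat on the bench to the left at the start, may be absent (2 to 4 of the weights are there). Both faces are alike. Origin in the middle of the disc, 8 mm above its underside, z along its axis.
- mug: bystander: sage green mug without handle, 80 mm across, 95 mm tall; origin at the centre of its underside.
- white_bottle: bystander: white bottle, 72 mm across, 200 mm tall; origin at the centre of its underside.
- screwdriver: bystander: screwdriver with a red handle lying on the bench.
- microscope: the fixed digital microscope with its column stand; origin on the bench straight below the lens; its 170 x 110 mm base plate lies 100 to 210 mm to the left of that point.
Things that resemble listed ones, but are neither listed nor needed, are in the scene too. What is shaped like the weight1 but orange or yellow is not meant.

How it is judged:
By the outcome, as a careful person would: the job done as asked, in the order asked, and still so for the second after the job is handed in, with the robot touching nothing.
Of weight1, weight2, weight3, weight4 only 2 to 4 are there at a start; the rules pass over those that are not, and their reading is None.
At some moment in a run one of cup, weight1 may be knocked a few centimetres aside while the robot is not near it.
Once in a run the grip may slacken for a moment while it holds something.
It also fails if it takes over 210 s, if anything falls off the work surface, if the arm or the gripper's body presses on something with over 40 N, if the wrist force passes 120 N, or if a joint passes its speed limit or range.

## Robot

A 6-joint arm with a two-finger parallel gripper is mounted at the origin on the work surface. World frame = base frame: x ahead of the robot, y to its left, z up, the work surface at z = 0. Lengths are in m, angles in rad, forces in N, time in s.
With the tool pointing down it reaches from about 0.35 to 0.975 m from the base axis. Payload 4.9 kg.
Tool frame: the origin (TCP) lies on the centre line of the jaws, within the pads' length; the fingertips stand ctrl.tcp_to_tips ahead of it and the grasp point (between the pads) lies 3 mm ahead of it (ctrl.tcp_to_tips is the distance from the TCP to the fingertips, in m); z points along the fingers, y is the direction in which the jaws open and shut (so a half turn about z gives the same grasp; the last joint's range is limited). The gripper opens to 85 mm and grips with 20 to 120 N. Pads are 22 mm wide; open, the fingers measure 114 mm over their backs; the gripper's body (76 mm by 85 mm) begins 54 mm behind the grasp point. The pads swing forward as they close: fully open they stand 13 mm farther back than shut.
Start: joints at [0.998, 0.053, 1.613, -0, 1.476, -0.119], TCP at [0.274, 0.562, 0.253] pointing down, gripper open.
Joint ranges: [-3.01, 3.01], [-1.01, 2.22], [0.06, 2.58], [-1.02, 4.17], [0.09, 2.62], [-3.14, 3.14]. Speed limits (rad/s): [2.57, 2.57, 3.14, 3.14, 3.14, 3.14].

## Interface

Orientations are given as a rotation vector (axis times angle).
In Python, from station import ctrl, vision gives the robot as it stands.
- The arm moves only by the tool jog_arm, never from a script. Its argument "deltas" is a list of rows, each a list of 7 numbers: the turn, a rotation vector about the tool's x, y, z in rad, then the shift along the tool's x, y, z in cm, then the opening, from 0 (shut) to 1 (fully open). A call has 1 to 12 rows; each row shifts and turns the commanded pose from where the row before left it, along the tool's axes as they then stand; what a row does not reach is not made up. A row lasts 1/12 s, in which the tool goes at most 41.7 mm and 7.16 degrees, less where a joint would pass 70% of its speed; a pose out of reach is approached as far as the arm can. A call with a gripper value outside its range is refused whole. The fingers move at their own pace and stop on an object; "grip_force" is the grip in N (left out, the last holds). Time passes only in rows, so rows that do not move let the fingers close. It gives the time, the measured TCP pose, the force and the opening at its end, in the units of the state.
- ctrl.get_obs(): the state, without advancing time (a new reading comes with each control period).
- vision.get_image(name): name is "scene" or "top" or "wrist"; returns (picture, depth): 384x512x3 uint8, red, green, blue; 384x512 float32, m along the optical axis (not along the pixel's ray), 0 where there is no reading.
- vision.calibration(name): a dict with "fx", "fy", "cx", "cy" (pixels), "rvec" (rotation vector, rad) and "tvec" (3), from world to camera coordinates, as OpenCV has them; the wrist camera has in their place "hand_eye" (4x4, takes a point from camera to tool coordinates, whose origin is the TCP and whose axes are the flange's). Camera axes: x right, y down, z forward; pixel columns grow to the right and rows downward; lengths in m; the calibration is good to about 2 mm. A picture is of the moment at which its call begins: read the wrist's pose just before it. calibration takes no time and is no camera call.
- ctrl.finish_job(): hands the job in, once; it reports no verdict.
The state is a dict: "t": time; "q": joint angles; "dq": joint speeds; "effort": joint torques, N m; "tool_pos": TCP position; "tool_rot": TCP orientation; "contact_force": force on the tool from outside, world axes, zero at the start; "wrist_torque": the same for the moment, N m; "opening": finger opening in m.
Only numpy, scipy, OpenCV 4.12 (cv2) and the standard library are available. Lean on these libraries where they do the work, as an engineer would, in place of code of your own. Each camera call takes 0.05 s, during which the arm holds its last target. There are 200 camera calls.

## Working session

There is one attempt and no reset: what is moved stays moved. The work goes in short steps, Python scripts to look and compute and a tool call to move; the robot and the scene stay as the last step left them, time stands still between calls to the robot, and variables do not carry over. Pictures are saved under pics/ and viewed, about 12 in all and at most 16, crops included, and the job is handed in when it is done.

Besides the shell and the picture viewer there is one more tool, called after ">>>" as name([rows], argument=value, ...), one row to a line, values as JSON. jog_arm: Moves the arm, as the interface text tells. Its arguments: {"type":"object","properties":{"deltas":{"type":"array"},"grip_force":{"type":"number"}},"required":["deltas"]}

```bash
mkdir -p pics; ls
cat > h.py <<'E'
import numpy as np, cv2
from station import ctrl, vision
def cam(n):
    c=vision.calibration(n)
    if 'hand_eye' in c:
        o=ctrl.get_obs(); T=np.eye(4); T[:3,:3]=cv2.Rodrigues(np.array(o['tool_rot'],float))[0]; T[:3,3]=o['tool_pos']
        M=T@np.array(c['hand_eye'])   # cam->world
    else:
        R=cv2.Rodrigues(np.array(c['rvec'],float))[0]; M=np.eye(4); M[:3,:3]=R.T; M[:3,3]=-R.T@np.array(c['tvec'],float).ravel()
    return c,M
def shot(n,fn=None):
    c,M=cam(n); p,d=vision.get_image(n)
    if fn: cv2.imwrite('pics/'+fn,p[...,::-1])
    return p,d,c,M
def ray(c,M,u,v,z):
    r=M[:3,:3]@np.array([(u-c['cx'])/c['fx'],(v-c['cy'])/c['fy'],1.0]); o=M[:3,3]
    return o+r*(z-o[2])/r[2]
def pix(c,M,P):
    q=np.linalg.inv(M)@np.append(P,1); return c['fx']*q[0]/q[2]+c['cx'],c['fy']*q[1]/q[2]+c['cy']
def cloud(d,c,M):
    v,u=np.mgrid[:d.shape[0],:d.shape[1]]
    P=np.stack([(u-c['cx'])/c['fx']*d,(v-c['cy'])/c['fy']*d,d],-1)
    W=P@M[:3,:3].T+M[:3,3]; W[d==0]=np.nan; return W
E
python3 - <<'E'
from h import *
o=ctrl.get_obs();print(o, ctrl.tcp_to_tips)
for n in('scene','top'):
    p,d,c,M=shot(n,n+'0.png'); print(n,M.round(3),c['fx'])
    np.savez('pics/'+n+'0.npz',p=p,d=d,M=M)
a=cv2.imread('pics/scene0.png');b=cv2.imread('pics/top0.png')
E
```

```text
pics
{'t': 0.0, 'q': array([ 9.97965068e-01,  5.33354374e-02,  1.61429430e+00,  1.10798616e-05,
        1.47601910e+00, -1.18988606e-01]), 'dq': array([-5.53935772e-04, -7.60581994e-05, -1.40092123e-03,  6.73729763e-04,
       -1.58530150e-03, -4.60630362e-04]), 'effort': array([-7.05626808e-04, -3.93704939e+01, -3.70164692e+01, -2.62115946e-04,
        7.37747789e-03,  9.30862001e-06]), 'tool_pos': array([0.27368639, 0.56124173, 0.25207609]), 'tool_rot': array([-7.06634007e-01, -3.06036249e+00,  3.03197317e-03]), 'contact_force': array([-0.17394964, -0.99599092, -0.48854651]), 'wrist_torque': array([-0.00774967, -0.0423584 , -0.01752709]), 'opening': 0.08529335059586267} 0.022
scene [[-0.455  0.485 -0.746  1.383]
 [ 0.89   0.238 -0.388  0.356]
 [-0.011 -0.841 -0.54   0.771]
 [ 0.     0.     0.     1.   ]] 357.75156225160987
top [[-0.004 -0.99   0.14   0.395]
 [-1.     0.002 -0.01  -0.047]
 [ 0.01  -0.14  -0.99   1.514]
 [ 0.     0.     0.     1.   ]] 464.8889566037679
```

View pics/scene0.png

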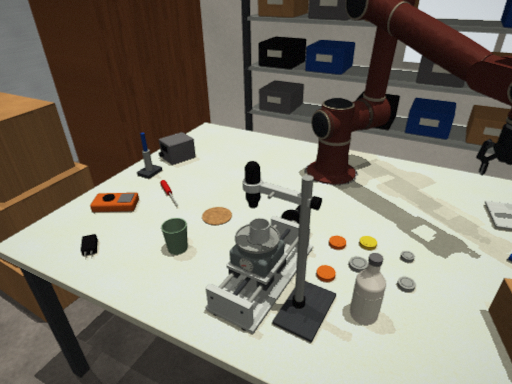

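View pics/top0.png

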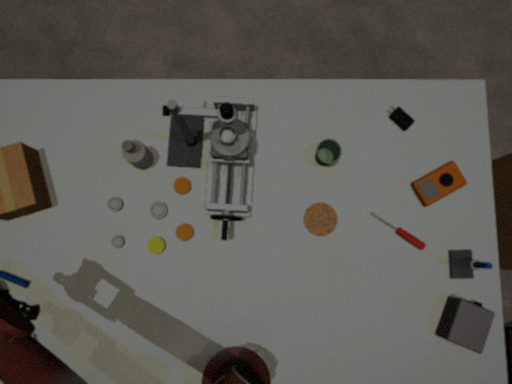

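Top view: the slide is at (230,155), its crank at (226,228), the cup on the pan at (229,136), and the mat at (320,219). The candidate discs are grey at (159,210), (116,204) and (118,241). The orange ones at (182,186) and (185,232) and the yellow one at (157,245) are decoys. Next I measure and take one close crop.

Run:
```python
from h import *
D={}
for n in('scene','top'):
    z=np.load(f'pics/{n}0.npz'); c=vision.calibration(n); D[n]=(z['p'],z['d'],c,z['M'],cloud(z['d'],c,z['M']))
p,d,c,M,W=D['top']
hsv=cv2.cvtColor(p,cv2.COLOR_RGB2HSV)
for n,(u,v) in dict(a=(159,210),b=(116,204),c=(118,241)).items():
    roi=W[v-14:v+15,u-14:u+15]; m=roi[...,2]>0.008
    q=roi[m]; print(n,'pts',len(q),q[:,:2].mean(0).round(4),'z',np.median(q[:,2]).round(4),'eqdiam',2*np.sqrt(m.sum()/np.pi)*np.median(d[v-2:v+3,u-2:u+3])/c['fx'])
# mat
m=((hsv[...,0]<20)&(hsv[...,1]>80)).astype(np.uint8); m[:,:290]=0;m[:,350:]=0;m[:195]=0;m[245:]=0
mo=cv2.moments(m,True);print('mat',ray(c,M,mo['m10']/mo['m00'],mo['m01']/mo['m00'],.005),mo['m00'])
# heights
for zr in((.08,.1),(.165,.19),(.195,.235),(.30,.6)):
    mm=(W[...,2]>zr[0])&(W[...,2]<zr[1]); mm[:,:160]=0; mm[:,262:]=0; mm[250:]=0
    q=W[mm]; r=cv2.minAreaRect(q[:,:2].astype(np.float32)); print(zr,len(q),q.mean(0).round(4),r)
big=cv2.resize(p[85:255,95:265],None,fx=4,fy=4,interpolation=cv2.INTER_CUBIC)
big=cv2.convertScaleAbs(big,alpha=1.2)[...,::-1]
cv2.imwrite('pics/crop1.png',big[:600])
```

```text
a pts 240 [0.5373 0.253 ] z 0.0151 eqdiam 0.05642785841806173
b pts 175 [0.5584 0.3935] z 0.0155 eqdiam 0.04816153331300571
c pts 127 [0.4372 0.3808] z 0.0151 eqdiam 0.04059760666440745
mat [ 0.50612555 -0.27399894  0.005     ] 856.0
(0.08, 0.1) 778 [0.6911 0.0183 0.0913] ((0.6985296607017517, 0.057187970727682114), (0.20675453543663025, 0.38988712430000305), 86.57044982910156)
(0.165, 0.19) 1031 [0.735  0.017  0.1758] ((0.7306641340255737, 0.05527089536190033), (0.11001666635274887, 0.19676458835601807), 7.808852195739746)
(0.195, 0.235) 149 [0.7417 0.0496 0.213 ] ((0.742292046546936, 0.07791540026664734), (0.1644205003976822, 0.05049746483564377), 83.90339660644531)
(0.3, 0.6) 957 [0.7553 0.0794 0.364 ] ((0.7650527954101562, 0.08543098717927933), (0.18977783620357513, 0.05096232146024704), 82.84516143798828)
```

View pics/crop1.png

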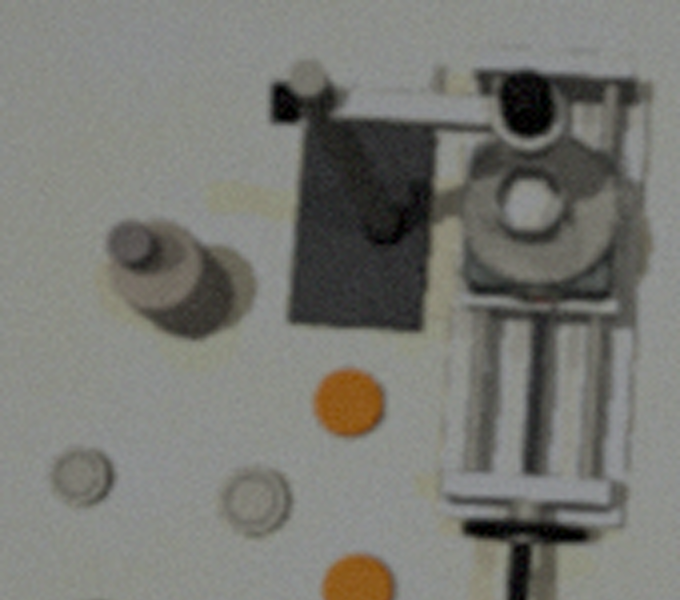

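Three grey weights are present, with measured diameters of 56, 48 and 41 mm. So they are weights 1, 2 and 3. The crop shows the crank, slide, cup and microscope clearly. Next is the slide geometry.

Run:
```python
from h import *
z=np.load('pics/top0.npz'); c=vision.calibration('top'); M=z['M'];p=z['p'];W=cloud(z['d'],c,M)
u=np.arange(512)[None,:];v=np.arange(384)[:,None]
def sel(u0,u1,v0,v1,z0,z1):
    m=(W[...,2]>z0)&(W[...,2]<z1)&(u>=u0)&(u<u1)&(v>=v0)&(v<v1); q=W[m]; return q
q=sel(200,265,200,215,.086,.098); print('near block',len(q),q.mean(0).round(4),q.min(0).round(3),q.max(0).round(3)); print(np.polyfit(q[:,1],q[:,0],1), cv2.minAreaRect(q[:,:2].astype(np.float32)))
q=sel(215,265,95,106,.08,.1); print('far block',len(q),q.mean(0).round(4),q.min(0).round(3),q.max(0).round(3))
q=sel(215,240,215,245,.085,.13); print('handle',len(q),q.mean(0).round(4),q.min(0).round(3),q.max(0).round(3)); print(np.polyfit(q[:,0],q[:,1],1))
q=sel(200,260,205,225,.1,.13); print('wheel',len(q),q.mean(0).round(4),q.min(0).round(3),q.max(0).round(3))
q=sel(190,270,100,170,.17,.187)
(r)=cv2.minEnclosingCircle(q[:,:2].astype(np.float32));print('pan',len(q),q.mean(0),r)
q=sel(205,250,110,160,.214,.235);print('cup',len(q),q.mean(0).round(4),cv2.minEnclosingCircle(q[:,:2].astype(np.float32)))
q=sel(210,240,95,130,.33,.6);print('lens',len(q),q.mean(0).round(4),q.min(0).round(3),q.max(0).round(3))
q=q[q[:,2]>q[:,2].max()-.03];print(cv2.minEnclosingCircle(q[:,:2].astype(np.float32)),np.median(q[:,2]))
z=np.load('pics/scene0.npz'); c=vision.calibration('scene'); M=z['M'];W=cloud(z['d'],c,M)
q=sel(235,285,215,270,.214,.235);print('cup scene',len(q),q.mean(0).round(4),cv2.minEnclosingCircle(q[:,:2].astype(np.float32)))
q=sel(225,290,215,290,.17,.186);print('pan scene',len(q),q.mean(0).round(4),cv2.minEnclosingCircle(q[:,:2].astype(np.float32)))
q=sel(200,265,270,330,.087,.098);print('far blk scene',len(q),q.mean(0).round(4),cv2.minAreaRect(q[:,:2].astype(np.float32)))
q=sel(265,325,200,235,.05,.14);print('wheel/handle scene',len(q),q.mean(0).round(4),q.min(0).round(3),q.max(0).round(3))
q=sel(240,270,155,210,.25,.5);print('barrel scene',len(q),q.mean(0).round(4),q.min(0).round(3),q.max(0).round(3))
```

```text
near block 262 [0.5394 0.0289 0.0911] [ 0.515 -0.037  0.086] [0.553 0.093 0.098]
[0.05608448 0.53782075] ((0.5315018892288208, 0.028805822134017944), (0.12969641387462616, 0.03701493889093399), 86.0889892578125)
far block 261 [0.8779 0.0027 0.0908] [ 0.865 -0.056  0.08 ] [0.892 0.065 0.099]
handle 215 [0.4847 0.0275 0.1121] [ 0.439 -0.013  0.087] [0.511 0.06  0.124]
[-0.19163218  0.12036705]
wheel 126 [0.5028 0.0295 0.1132] [ 0.484 -0.031  0.101] [0.539 0.069 0.124]
pan 955 [0.73447382 0.01448876 0.17592336] ((0.7403262257575989, 0.015567021444439888), 0.05958785116672516)
cup 61 [0.7375 0.0214 0.2187] ((0.7367331981658936, 0.02208736538887024), 0.026443881914019585)
lens 393 [0.7493 0.0193 0.3721] [ 0.731 -0.008  0.334] [0.772 0.057 0.405]
((0.7547795176506042, 0.014290394261479378), 0.018555263057351112) 0.3961619729771755
cup scene 69 [0.7366 0.0212 0.2164] ((0.7363927364349365, 0.022828901186585426), 0.02714378759264946)
pan scene 799 [0.7529 0.0192 0.174 ] ((0.7424392700195312, 0.015272594057023525), 0.060286927968263626)
far blk scene 480 [0.8563 0.015  0.0908] ((0.8400080800056458, 0.00984693318605423), (0.12860901653766632, 0.10072021186351776), 86.71467590332031)
wheel/handle scene 572 [0.5334 0.0171 0.0842] [ 0.465 -0.038  0.05 ] [0.584 0.093 0.118]
barrel scene 821 [0.7672 0.0247 0.351 ] [ 0.735 -0.009  0.283] [0.79  0.074 0.399]
```

```bash
cat >> h.py <<'E'
from scipy.spatial.transform import Rotation as Ro
def pose():
    o=ctrl.get_obs(); return np.array(o['tool_pos']),Ro.from_rotvec(o['tool_rot']),o
def Rdown(yaw,tilt=0.):
    """tool y horizontal at yaw+90deg, z down, tilted so that tool z leans to +(yaw dir) by tilt; tool x = y x z"""
    z=np.array([np.sin(tilt)*np.cos(yaw),np.sin(tilt)*np.sin(yaw),-np.cos(tilt)]); y=np.array([-np.sin(yaw),np.cos(yaw),0])
    return Ro.from_matrix(np.stack([np.cross(y,z),y,z],1))
def go(R0,p0,R1,p1):
    """turn (tool rotvec) and shift in cm expressed in tool axes AFTER the turn"""
    rv=(R0.inv()*R1).as_rotvec(); s=R1.inv().apply(np.array(p1)-p0)*100
    print('turn',rv.round(3),'rows>=',int(np.ceil(np.linalg.norm(rv)/.12)),' shift',s.round(2),'rows>=',int(np.ceil(np.linalg.norm(s)/4)))
    return rv,s
E
python3 - <<'E'
from h import *
p,R,o=pose(); print(R.as_matrix().round(3)); print(np.array(vision.calibration('wrist')['hand_eye']).round(3))
psi=-0.075
for s in (0,np.pi):
  R1=Rdown(psi,np.radians(20))*Ro.from_rotvec([0,0,s])
  print(R1.as_matrix().round(3)); go(R,p,R1,[.457,.035,.106])
E
```

```text
[[-0.899  0.438 -0.001]
 [ 0.438  0.899 -0.002]
 [ 0.    -0.002 -1.   ]]
[[-0.001 -0.956 -0.293  0.075]
 [ 1.    -0.    -0.001  0.001]
 [ 0.001 -0.293  0.956 -0.12 ]
 [ 0.     0.     0.     1.   ]]
[[-0.937  0.075  0.341]
 [ 0.07   0.997 -0.026]
 [-0.342  0.    -0.94 ]]
turn [-0.068 -0.346 -0.375] rows>= 5  shift [-15.89 -51.11  21.33] rows>= 15
[[ 0.937 -0.075  0.341]
 [-0.07  -0.997 -0.026]
 [ 0.342  0.    -0.94 ]]
turn [-0.481  0.095  2.725] rows>= 24  shift [15.89 51.11 21.33] rows>= 15
```

Run:
```python
from h import *
p,R,o=pose()
R1=Rdown(-.075,np.radians(20)); rv,s=go(R,p,R1,[.445,.035,.23]); print(rv/5, s/6, s/7*1)
print(s/14)
```

```text
turn [-0.068 -0.346 -0.375] rows>= 5  shift [-19.   -51.2    9.27] rows>= 14
[-0.01358922 -0.06910068 -0.07491884] [-3.16719347 -8.53306752  1.54545181] [-2.71473726 -7.31405788  1.32467298]
[-1.35736863 -3.65702894  0.66233649]
```

>>> jog_arm([
  [-0.0136,-0.0691,-0.0749,0,0,0,1],
  [-0.0136,-0.0691,-0.0749,0,0,0,1],
  [-0.0136,-0.0691,-0.0749,0,0,0,1],
  [-0.0136,-0.0691,-0.0749,0,0,0,1],
  [-0.0136,-0.0691,-0.0749,0,0,0,1],
  [0,0,0,-1.27,-3.41,0.62,1],
  [0,0,0,-1.27,-3.41,0.62,1],
  [0,0,0,-1.27,-3.41,0.62,1],
  [0,0,0,-1.27,-3.41,0.62,1],
  [0,0,0,-1.27,-3.41,0.62,1],
  [0,0,0,-1.27,-3.41,0.62,1],
  [0,0,0,-1.27,-3.41,0.62,1],
])

```text
t: 1.1
tool_pos: [0.354, 0.3147, 0.2419]
tool_rot: [0.104, 2.79, -0.017]
contact_force: [1.7, -0.3, 0.9]
opening: 0.0853
```

>>> jog_arm([
  [0,0,0,-1.27,-3.41,0.62,1],
  [0,0,0,-1.27,-3.41,0.62,1],
  [0,0,0,-1.27,-3.41,0.62,1],
  [0,0,0,-1.27,-3.41,0.62,1],
  [0,0,0,-1.27,-3.41,0.62,1],
  [0,0,0,-1.27,-3.41,0.62,1],
  [0,0,0,-1.27,-3.41,0.62,1],
  [0,0,0,-1.27,-3.41,0.62,1],
  [0,0,0,0,0,0,1],
  [0,0,0,0,0,0,1],
  [0,0,0,0,0,0,1],
])

```text
t: 2.02
tool_pos: [0.4455, 0.0359, 0.2299]
tool_rot: [0.106, 2.791, -0.016]
contact_force: [-0.8, 0.1, -1.0]
opening: 0.0854
```

Run:
```python
from h import *
p,R,o=pose(); print(p,R.as_matrix().round(3))
im,d,c,M=shot('wrist','w1.png'); np.savez('pics/w1.npz',p=im,d=d,M=M)
W=cloud(d,c,M); ok=~np.isnan(W[...,2])
m=ok&(W[...,2]>.085)&(W[...,2]<.13)&(W[...,0]<.5)&(W[...,0]>.40)&(abs(W[...,1]-.035)<.04)
q=W[m]; print(len(q)); 
if len(q):
  print(q.min(0),q.max(0),np.median(q,0)); 
  t=q[q[:,2]>np.percentile(q[:,2],40)]
  print(np.polyfit(t[:,0],t[:,1],1)); v,u=np.where(m); print(u.min(),u.max(),v.min(),v.max())
  for a in np.arange(.43,.5,.01):
    k=(q[:,0]>a)&(q[:,0]<a+.01); 
    if k.sum(): print(a.round(3),k.sum(),q[k,1].mean().round(4),q[k,1].min().round(4),q[k,1].max().round(4),np.percentile(q[k,2],95).round(4))
```

```text
[0.44554805 0.03592711 0.22989287] [[-0.937  0.076  0.341]
 [ 0.072  0.997 -0.024]
 [-0.342  0.002 -0.94 ]]
2270
[ 0.43452295 -0.00494331  0.08738389] [0.49999542 0.05671679 0.11895627] [0.46807034 0.03226099 0.11268957]
[-0.10688996  0.08234741]
213 287 122 208
0.43 327 0.0348 0.0262 0.0434 0.1144
0.44 303 0.0344 0.0253 0.0432 0.1149
0.45 291 0.0341 0.0248 0.0426 0.1151
0.46 264 0.0332 0.0242 0.042 0.1151
0.47 248 0.0328 0.0235 0.0414 0.115
0.48 227 0.0319 0.0229 0.0407 0.1149
0.49 610 0.0204 -0.0049 0.0567 0.1161
```

View pics/w1.png

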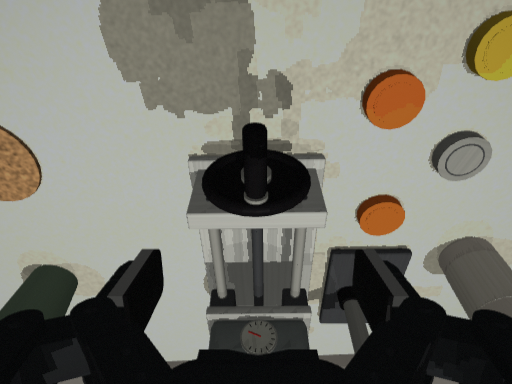

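The wrist view shows the crank handle at pixels (255,125-200), pointing at the robot, with a grey weight at (462,155). The handle axis is at y≈0.034 with its top at z=0.115, which matches the description. Now I descend onto it.

Run:
```python
from h import *
p,R,o=pose()
rv,s=go(R,p,R,[.447,.0339,.1088]); print(s/6)
ps=-.068; ey=np.array([-np.sin(ps),np.cos(ps),0]); ez=np.array([0,0,1.])
# handle angle a from top, CCW seen from robot (robot looks along +x, left=+y): goes to +y first
def pt(a): return .036*(np.sin(a)*ey+np.cos(a)*ez)
for st in (20,):
  for k in range(18):
    print(k*st,(R.inv().apply(pt(np.radians((k+1)*st))-pt(np.radians(k*st)))*100).round(2).tolist())
```

```text
turn [0. 0. 0.] rows>= 0  shift [ 3.99 -0.29 11.45] rows>= 4
[ 0.66523254 -0.04873753  1.90780937]
0 [0.08, 1.23, 0.2]
20 [0.22, 1.08, 0.59]
40 [0.33, 0.8, 0.9]
60 [0.4, 0.43, 1.1]
80 [0.43, -0.0, 1.17]
100 [0.4, -0.43, 1.1]
120 [0.32, -0.81, 0.9]
140 [0.21, -1.08, 0.59]
160 [0.07, -1.23, 0.2]
180 [-0.08, -1.23, -0.2]
200 [-0.22, -1.08, -0.59]
220 [-0.33, -0.8, -0.9]
240 [-0.4, -0.43, -1.1]
260 [-0.43, 0.0, -1.17]
280 [-0.4, 0.43, -1.1]
300 [-0.32, 0.81, -0.9]
320 [-0.21, 1.08, -0.59]
340 [-0.07, 1.23, -0.2]
```

>>> jog_arm([
  [0,0,0,0.665,-0.05,1.91,1],
  [0,0,0,0.665,-0.05,1.91,1],
  [0,0,0,0.665,-0.05,1.91,1],
  [0,0,0,0.665,-0.05,1.91,1],
  [0,0,0,0.665,-0.05,1.91,1],
  [0,0,0,0.665,-0.05,1.91,1],
  [0,0,0,0,0,0,1],
  [0,0,0,0,0,0,0],
  [0,0,0,0,0,0,0],
  [0,0,0,0,0,0,0],
  [0,0,0,0,0,0,0],
  [0,0,0,0,0,0,0],
], grip_force=30)

```text
t: 3.07
tool_pos: [0.4483, 0.033, 0.1105]
tool_rot: [0.105, 2.787, -0.016]
contact_force: [-0.2, 0.3, -0.0]
opening: 0.0256
```

>>> jog_arm([
  [0,0,0,0,0,0,0],
  [0,0,0,0,0,0,0],
  [0,0,0,0,0,0,0],
  [0,0,0,0,0,0,0],
])

```text
t: 3.4
tool_pos: [0.4481, 0.0329, 0.1101]
tool_rot: [0.105, 2.788, -0.016]
contact_force: [-2.3, 1.1, 6.1]
opening: 0.0166
```

>>> jog_arm([
  [0,0,0,0.08,1.23,0.2,0],
  [0,0,0,0.22,1.08,0.59,0],
  [0,0,0,0.33,0.8,0.9,0],
])

```text
t: 3.65
tool_pos: [0.4501, 0.0648, 0.0922]
tool_rot: [0.106, 2.789, -0.015]
contact_force: [-3.3, -1.3, 2.8]
opening: 0.0172
```

Run:
```python
from h import *
p,R,o=pose(); print(p,o['contact_force'],o['opening'])
im,d,c,M=shot('wrist','w2.png')
```

```text
[0.45006159 0.06483491 0.09222827] [-3.30635188 -1.28310349  2.78752964] 0.017218037862166555
```

View pics/w2.png

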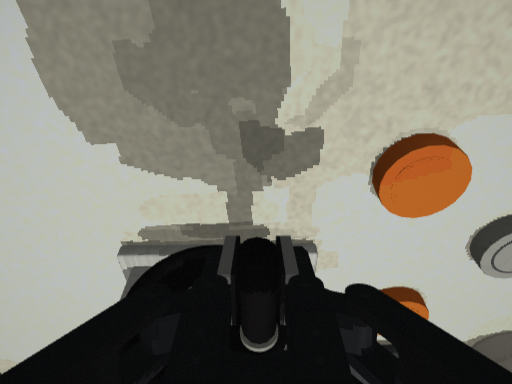

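The handle sits between the pads at (258,280) and follows the move. I keep cranking.

>>> jog_arm([
  [0,0,0,0.4,0.43,1.1,0],
  [0,0,0,0.43,0,1.17,0],
  [0,0,0,0.4,-0.43,1.1,0],
  [0,0,0,0.32,-0.81,0.9,0],
  [0,0,0,0.21,-1.08,0.59,0],
  [0,0,0,0.07,-1.23,0.2,0],
  [0,0,0,-0.08,-1.23,-0.2,0],
  [0,0,0,-0.22,-1.08,-0.59,0],
  [0,0,0,-0.33,-0.8,-0.9,0],
  [0,0,0,-0.4,-0.43,-1.1,0],
  [0,0,0,-0.43,0,-1.17,0],
  [0,0,0,-0.4,0.43,-1.1,0],
])

```text
t: 4.7
tool_pos: [0.4459, 0.0018, 0.0917]
tool_rot: [0.108, 2.787, -0.014]
contact_force: [10.0, 5.9, -8.8]
opening: 0.0169
```

>>> jog_arm([
  [0,0,0,-0.32,0.81,-0.9,0],
  [0,0,0,-0.21,1.08,-0.59,0],
  [0,0,0,-0.07,1.23,-0.2,0],
  [0,0,0,0.08,1.23,0.2,0],
  [0,0,0,0.22,1.08,0.59,0],
  [0,0,0,0.33,0.8,0.9,0],
  [0,0,0,0.4,0.43,1.1,0],
  [0,0,0,0.43,0,1.17,0],
  [0,0,0,0.4,-0.43,1.1,0],
  [0,0,0,0.32,-0.81,0.9,0],
  [0,0,0,0.21,-1.08,0.59,0],
  [0,0,0,0.07,-1.23,0.2,0],
])

```text
t: 5.7
tool_pos: [0.4482, 0.0328, 0.0377]
tool_rot: [0.104, 2.789, -0.016]
contact_force: [-6.0, 3.8, 14.5]
opening: 0.0169
```

>>> jog_arm([
  [0,0,0,-0.08,-1.23,-0.2,0],
  [0,0,0,-0.22,-1.08,-0.59,0],
  [0,0,0,-0.33,-0.8,-0.9,0],
  [0,0,0,-0.4,-0.43,-1.1,0],
  [0,0,0,-0.43,0,-1.17,0],
  [0,0,0,-0.4,0.43,-1.1,0],
  [0,0,0,-0.32,0.81,-0.9,0],
  [0,0,0,-0.21,1.08,-0.59,0],
  [0,0,0,-0.07,1.23,-0.2,0],
  [0,0,0,0.06,0.9,0.12,0],
  [0,0,0,0,0,0,0],
  [0,0,0,0,0,0,0],
])

```text
t: 6.7
tool_pos: [0.4487, 0.0429, 0.1088]
tool_rot: [0.104, 2.788, -0.014]
contact_force: [-2.3, 3.9, 6.1]
opening: 0.0174
```

>>> jog_arm([
  [0,0,0,0,0,0,1],
  [0,0,0,0,0,0,1],
  [0,0,0,0,0,0,1],
  [0,0,0,0,0,0,1],
  [0,0,0,0,0,-2,1],
  [0,0,0,0,0,-4,1],
  [0,0,0,0,0,-4,1],
  [0,0,0,0,0,-4,1],
  [0,0,0,0,0,-4,1],
  [0,0.117,0,0,0,-4,1],
  [0,0.117,0,0,0,-4,1],
  [0,0.115,0,-3,0,0,1],
])

```text
t: 7.7
tool_pos: [0.3896, 0.046, 0.3688]
tool_rot: [0.116, 3.111, 0.001]
contact_force: [0.9, -0.5, 2.5]
opening: 0.0853
```

Run:
```python
from h import *
p,R,o=pose(); print(p,R.as_matrix().round(3),o['t'])
z=[np.load('pics/top0.npz')]
im,d,c,M=shot('wrist','w3.png'); np.savez('pics/w3.npz',p=im,d=d,M=M)
W=cloud(d,c,M)
for n,a,b in (('pan',.168,.188),('cup',.213,.235)):
    q=W[(W[...,2]>a)&(W[...,2]<b)&(W[...,0]>.5)&(abs(W[...,1]-.02)<.09)]
    if len(q)>5: print(n,len(q),cv2.minEnclosingCircle(q[:,:2].astype(np.float32)),q.min(0),q.max(0))
im,d,c,M=shot('top','t3.png'); np.savez('pics/t3.npz',p=im,d=d,M=M); W=cloud(d,c,M)
for n,a,b in (('pan',.168,.188),('cup',.213,.235)):
    q=W[(W[...,2]>a)&(W[...,2]<b)&(W[...,0]>.5)&(W[...,0]<.69)&(abs(W[...,1]-.02)<.065)]
    if len(q)>5: print(n,len(q),cv2.minEnclosingCircle(q[:,:2].astype(np.float32)),q.min(0),q.max(0))
```

```text
[0.38955395 0.04602084 0.36881269] [[-0.997  0.075  0.029]
 [ 0.075  0.997 -0.   ]
 [-0.029  0.002 -1.   ]] 7.7
pan 2979 ((0.6066878437995911, 0.02445204369723797), 0.057713013142347336) [ 0.55550805 -0.03315198  0.17037202] [0.61974484 0.08191854 0.18795044]
pan 1158 ((0.6181965470314026, 0.023498518392443657), 0.05967153608798981) [ 0.56012701 -0.03483989  0.16812482] [0.67623991 0.08158434 0.18670308]
cup 60 ((0.6144368648529053, 0.029777847230434418), 0.026230279356241226) [0.58889771 0.00427683 0.21336496] [0.63929286 0.05272696 0.2279541 ]
```

View pics/w3.png

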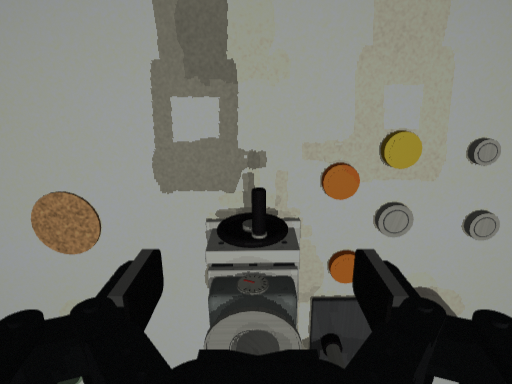

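The wrist view shows the mat at (65,222), the pan and cup at (253,345), and the grey weights at (395,220), (482,225) and (487,152).

Run:
```python
from h import *
z=np.load('pics/w3.npz'); c=vision.calibration('wrist'); M=z['M'];p=z['p'];W=cloud(z['d'],c,M)
for n,(u,v) in dict(w1=(395,220),w2=(482,225),w3=(487,152)).items():
    roi=W[v-26:v+26,u-26:u+25]; q=roi[(roi[...,2]>.0125)&(roi[...,2]<.02)][:,:2].astype(np.float32); print(n,len(q),cv2.minEnclosingCircle(q),q.mean(0))
hsv=cv2.cvtColor(p,cv2.COLOR_RGB2HSV); m=((hsv[...,0]<22)&(hsv[...,1]>90)).astype(np.uint8); m[:,115:]=0;m[:180]=0;m[265:]=0
mo=cv2.moments(m,True);print('mat',ray(c,M,mo['m10']/mo['m00'],mo['m01']/mo['m00'],.005),mo['m00'])
p,R,o=pose(); print(R.as_matrix().round(4))
R1=Rdown(-.068);go(R,p,R1,[.6144,.0298,.30])
```

```text
w1 919 ((0.5347330570220947, 0.2541051506996155), 0.02852568030357361) [0.53402877 0.2529678 ]
w2 668 ((0.5559852719306946, 0.394712895154953), 0.0248888973146677) [0.5544473  0.39368594]
w3 581 ((0.4343734681606293, 0.3808531165122986), 0.020599326118826866) [0.43406114 0.38008323]
mat [ 0.50277078 -0.27160253  0.005     ] 3344.0
[[-0.9971  0.0763  0.0028]
 [ 0.0763  0.9971  0.0013]
 [-0.0027  0.0015 -1.    ]]
turn [ 0.001  0.003 -0.008] rows>= 1  shift [-2.206e+01 -2.000e-02  5.360e+00] rows>= 6
```

>>> jog_arm([
  [0,0,0,-3.6,0,0,1],
  [0,0,0,-3.6,0,0,1],
  [0,0,0,-3.6,0,0,1],
  [0,0,0,0,0,0,1],
  [0,0,0,0,0,0,1],
  [0,0,0,0,0,0,1],
])

```text
t: 8.3
tool_pos: [0.497, 0.0377, 0.3578]
tool_rot: [0.118, 3.127, 0.002]
contact_force: [0.0, -0.3, -1.0]
opening: 0.0856
```

Run:
```python
from h import *
p,R,o=pose(); print(p,R.as_matrix().round(4))
R1=Rdown(-.068);go(R,p,R1,[.6144,.0298,.207])
im,d,c,M=shot('wrist','w4.png');W=cloud(d,c,M)
for n,a,b in (('pan',.168,.188),('cup',.213,.235)):
    q=W[(W[...,2]>a)&(W[...,2]<b)&(W[...,0]>.5)&(abs(W[...,1]-.02)<.07)]
    if len(q)>5: print(n,len(q),cv2.minEnclosingCircle(q[:,:2].astype(np.float32)),q.min(0),q.max(0))
```

```text
[0.49695835 0.03770048 0.35782378] [[-9.971e-01  7.530e-02  1.280e-02]
 [ 7.530e-02  9.972e-01  8.000e-04]
 [-1.270e-02  1.700e-03 -9.999e-01]]
turn [ 0.002  0.013 -0.007] rows>= 1  shift [-1.177e+01  1.000e-02  1.508e+01] rows>= 5
pan 6518 ((0.6151207089424133, 0.02409510500729084), 0.059461791068315506) [ 0.55587657 -0.03478346  0.17087744] [0.67391312 0.08263744 0.18799175]
cup 800 ((0.6118865609169006, 0.02997601218521595), 0.02644013985991478) [0.58554978 0.00453943 0.21300125] [0.63736034 0.05558096 0.22140123]
```

>>> jog_arm([
  [0,0.013,-0.007,-3.87,0,0.5,1],
  [0,0,0,-3.87,0,2.0,1],
  [0,0,0,-3.87,0,3.0,1],
  [0,0,0,0,0,3.5,1],
  [0,0,0,0,0,3.5,1],
  [0,0,0,0,0,2.5,1],
  [0,0,0,0,0,0,1],
  [0,0,0,0,0,0,1],
])

```text
t: 9.02
tool_pos: [0.6046, 0.0305, 0.214]
tool_rot: [-0.107, -3.139, -0.003]
contact_force: [0.2, -0.4, 0.4]
opening: 0.0855
```

>>> jog_arm([
  [0,0,0,0,0,0,0],
  [0,0,0,0,0,0,0],
  [0,0,0,0,0,0,0],
  [0,0,0,0,0,0,0],
  [0,0,0,0,0,0,0],
  [0,0,0,0,0,0,0],
  [0,0,0,0,0,0,0],
], grip_force=30)

```text
t: 9.6
tool_pos: [0.6068, 0.0303, 0.2153]
tool_rot: [0.107, 3.136, 0.002]
contact_force: [1.9, 0.6, 2.8]
opening: 0.0519
```

>>> jog_arm([
  [0,0,0,0,0,-1,0],
  [0,0,0,0,0,-2,0],
  [0,0,0,0,0,-2,0],
  [0,0,0,0,0,-2,0],
  [0,0,0,0,0,0,0],
], grip_force=40)

```text
t: 10.02
tool_pos: [0.6073, 0.0302, 0.289]
tool_rot: [0.107, 3.133, 0.002]
contact_force: [0.4, -0.8, 0.1]
opening: 0.0515
```

Run:
```python
from h import *
p,R,o=pose(); print(p,o['opening'],o['contact_force'])
rv,s=go(R,p,R,[.505-.006,-.273,p[2]]);print(s/10)
```

```text
[0.60726509 0.03018406 0.28900417] 0.05152847527472715 [ 0.41509639 -0.82432732  0.12061737]
turn [0. 0. 0.] rows>= 0  shift [  8.74 -30.98  -0.11] rows>= 9
[ 0.87393272 -3.09843649 -0.01109982]
```

>>> jog_arm([
  [0,0,0,0.87,-3.1,0,0],
  [0,0,0,0.87,-3.1,0,0],
  [0,0,0,0.87,-3.1,0,0],
  [0,0,0,0.87,-3.1,0,0],
  [0,0,0,0.87,-3.1,0,0],
  [0,0,0,0.87,-3.1,0,0],
  [0,0,0,0.87,-3.1,0,0],
  [0,0,0,0.87,-3.1,0,0],
  [0,0,0,0.87,-3.1,0,0],
  [0,0,0,0.87,-3.1,0,0],
  [0,0,0,0,0,0,0],
  [0,0,0,0,0,0,0],
])

```text
t: 11.02
tool_pos: [0.4968, -0.2739, 0.2818]
tool_rot: [-0.112, -3.138, -0.006]
contact_force: [-0.5, 0.6, -0.9]
opening: 0.051
```

Run:
```python
from h import *
p,R,o=pose(); print(p,o['opening'],o['contact_force'])
rv,s=go(R,p,R,[.499,-.273,.08])
im,d,c,M=shot('wrist','w5.png')
```

```text
[ 0.4968198  -0.27386249  0.2817557 ] 0.0510040567238514 [-0.49823858  0.63889611 -0.91423914]
turn [0. 0. 0.] rows>= 0  shift [-0.25  0.03 20.18] rows>= 6
```

View pics/w5.png

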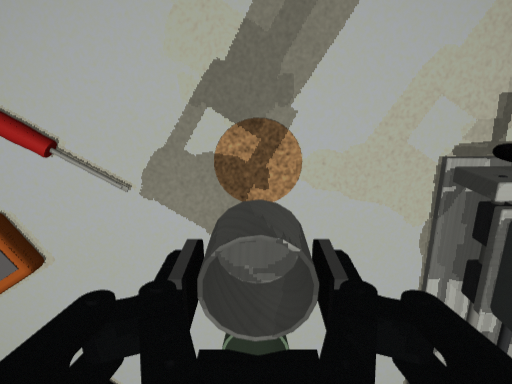

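The cup is held level at (258,285), with the mat below it at (258,160).

>>> jog_arm([
  [0,0,0,-0.25,0,2.6,0],
  [0,0,0,0,0,2.6,0],
  [0,0,0,0,0,2.6,0],
  [0,0,0,0,0,2.6,0],
  [0,0,0,0,0,2.6,0],
  [0,0,0,0,0,2.6,0],
  [0,0,0,0,0,2.6,0],
  [0,0,0,0,0,2.6,0],
  [0,0,0,0,0,1.4,0],
  [0,0,0,0,0,0,0],
  [0,0,0,0,0,0,0],
])

```text
t: 11.98
tool_pos: [0.5003, -0.2711, 0.0604]
tool_rot: [-0.104, -3.138, -0.006]
contact_force: [0.0, -0.5, -0.6]
opening: 0.0512
```

Run:
```python
from h import *
p,R,o=pose(); print(p,R.as_matrix().round(3),o['opening'],o['contact_force'])
im,d,c,M=shot('wrist','w6.png');W=cloud(d,c,M)
```

```text
[ 0.50034646 -0.27112221  0.06035881] [[-0.998  0.066 -0.001]
 [ 0.066  0.998  0.004]
 [ 0.002  0.003 -1.   ]] 0.05123532643223337 [ 0.02829128 -0.48777119 -0.56464524]
```

>>> jog_arm([
  [0,0,0,0,0,0.6,0],
  [0,0,0,0,0,0.5,0],
  [0,0,0,0,0,0.3,0],
  [0,0,0,0,0,0.1,0],
  [0,0,0,0,0,0,0],
  [0,0,0,0,0,0,0],
])

```text
t: 12.53
tool_pos: [0.5011, -0.2731, 0.0482]
tool_rot: [0.107, 3.139, 0.003]
contact_force: [-3.4, 1.8, 6.9]
opening: 0.0514
```

>>> jog_arm([
  [0,0,0,0,0,0,1],
  [0,0,0,0,0,0,1],
  [0,0,0,0,0,0,1],
  [0,0,0,0,0,0,1],
  [0,0,0,0,0,-1,1],
  [0,0,0,0,0,-2.5,1],
  [0,0,0,0,0,-3.5,1],
  [0,0,0,0,0,-3.5,1],
  [0,0,0,0,0,-3.5,1],
  [0,0,0,0,0,-3.5,1],
  [0,0,0,0,0,0,1],
  [0,0,0,0,0,0,1],
])

```text
t: 13.53
tool_pos: [0.502, -0.2742, 0.2258]
tool_rot: [0.107, 3.133, -0.004]
contact_force: [-0.0, -0.5, -1.0]
opening: 0.0853
```

```bash
cat >> h.py <<'E'
def discs(W,lo,hi,x0,x1,y0,y1):
    q=W[(W[...,2]>lo)&(W[...,2]<hi)&(W[...,0]>x0)&(W[...,0]<x1)&(W[...,1]>y0)&(W[...,1]<y1)]
    if len(q)<8: return None
    return len(q),np.round(cv2.minEnclosingCircle(q[:,:2].astype(np.float32))[0],4),round(cv2.minEnclosingCircle(q[:,:2].astype(np.float32))[1],4),q.mean(0).round(4)
E
python3 - <<'E'
from h import *
p,R,o=pose(); print(p,o['t'])
im,d,c,M=shot('top','t6.png');W=cloud(d,c,M)
print('cup',discs(W,.04,.06,.4,.62,-.36,-.18)); hsv=cv2.cvtColor(im,cv2.COLOR_RGB2HSV)
for n,b in dict(w1=(.48,.6,.2,.3),w2=(.5,.62,.34,.45),w3=(.39,.49,.33,.44)).items(): print(n,discs(W,.0125,.022,*b))
go(R,p,R,[.45,.26,.3])
big=cv2.convertScaleAbs(cv2.resize(im[170:270,270:370],None,fx=4,fy=4),alpha=1.3); cv2.imwrite('pics/t6c.png',big[...,::-1])
E
```

```text
[ 0.50198864 -0.27419391  0.22584782] 13.5333
cup (12, array([ 0.4902, -0.2799]), 0.0177, array([ 0.4876, -0.2804,  0.0496]))
w1 (180, array([0.5376, 0.2533]), 0.0279, array([0.5381, 0.2537, 0.0162]))
w2 (130, array([0.558 , 0.3941]), 0.0241, array([0.5572, 0.3939, 0.016 ]))
w3 (98, array([0.4416, 0.3749]), 0.0276, array([0.4371, 0.3807, 0.0165]))
turn [0. 0. 0.] rows>= 0  shift [ 8.77 52.93 -7.59] rows>= 14
```

View pics/t6c.png

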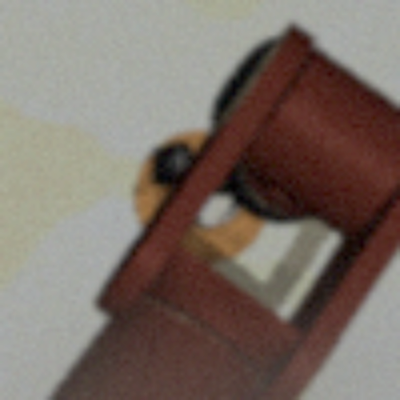

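The arm hides the cup and mat in that view, so I'll check them later. Next is weight 1. I squeeze it in two directions so it is centred in the jaws.

Run:
```python
from h import *
p,R,o=pose()
rv,s=go(R,p,Rdown(-.068),[.535,.254,.20]); print(s/17, rv)
```

```text
turn [ 0.     0.003 -0.   ] rows>= 1  shift [ 0.18 52.85  2.3 ] rows>= 14
[0.01061268 3.10883873 0.13506629] [ 4.17236290e-04  2.78799923e-03 -9.99945152e-05]
```

>>> jog_arm([
  [0,0.003,0,0,2.5,-1,1],
  [0,0,0,0,3.2,-1,1],
  [0,0,0,0,3.2,-1,1],
  [0,0,0,0,3.2,0,1],
  [0,0,0,0,3.2,0,1],
  [0,0,0,0,3.2,0,1],
  [0,0,0,0,3.2,0,1],
  [0,0,0,0,3.2,0,1],
  [0,0,0,0,3.2,0,1],
  [0,0,0,0,3.2,0,1],
  [0,0,0,0,3.2,0,1],
  [0,0,0,0,3.2,0,1],
])

```text
t: 14.58
tool_pos: [0.5249, 0.1044, 0.2496]
tool_rot: [-0.107, -3.133, -0.002]
contact_force: [0.5, -0.7, -0.2]
opening: 0.0855
```

>>> jog_arm([
  [0,0,0,0,3.2,1,1],
  [0,0,0,0,3.2,1,1],
  [0,0,0,0,3.2,1,1],
  [0,0,0,0,3.2,1,1],
  [0,0,0,0,3.2,1,1],
  [0,0,0,0,0,0,1],
  [0,0,0,0,0,0,1],
  [0,0,0,0,0,0,1],
])

```text
t: 15.25
tool_pos: [0.5362, 0.2621, 0.2006]
tool_rot: [-0.106, -3.135, -0.0]
contact_force: [-0.1, -0.2, 0.4]
opening: 0.0853
```

Run:
```python
from h import *
p,R,o=pose(); print(p,R.as_matrix().round(4))
im,d,c,M=shot('wrist','w7.png');W=cloud(d,c,M)
r=discs(W,.0125,.022,.48,.6,.2,.31); print(r)
R1=Rdown(-.068)
go(R,p,R1,[r[1][0],r[1][1],.02])
im,d,c,M=shot('top','t7.png');W=cloud(d,c,M)
print('cup',discs(W,.04,.06,.4,.62,-.36,-.18));hsv=cv2.cvtColor(im,cv2.COLOR_RGB2HSV)
m=((hsv[...,0]<20)&(hsv[...,1]>80)).astype(np.uint8); m[:,:290]=0;m[:,350:]=0;m[:195]=0;m[245:]=0
k,_=cv2.findContours(m,cv2.RETR_EXTERNAL,cv2.CHAIN_APPROX_NONE); k=max(k,key=cv2.contourArea); e=cv2.fitEllipse(k);print('mat',ray(c,M,*e[0],.005),e)
print('w2',discs(W,.0125,.022,.5,.62,.34,.45),'w3',discs(W,.0125,.022,.39,.49,.33,.44))
```

```text
[0.53616494 0.26214768 0.20062884] [[-9.977e-01  6.770e-02 -5.100e-03]
 [ 6.770e-02  9.977e-01  3.000e-04]
 [ 5.100e-03 -0.000e+00 -1.000e+00]]
(2530, array([0.5554, 0.2345]), 0.0557, array([0.5344, 0.254 , 0.0159]))
turn [-0.    -0.005  0.   ] rows>= 1  shift [-2.11 -2.63 18.06] rows>= 5
cup (48, array([ 0.5082, -0.273 ]), 0.026, array([ 0.508 , -0.2741,  0.0481]))
mat [ 0.50613413 -0.27391127  0.005     ] ((320.04779052734375, 218.9378662109375), (31.818700790405273, 32.38194274902344), 133.56539916992188)
w2 None w3 None
```

The cup stands within 2 mm of the mat's centre. I descend on weight 1.

>>> jog_arm([
  [0,-0.005,0,0.12,-0.81,2,1],
  [0,0,0,0,0,3,1],
  [0,0,0,0,0,3,1],
  [0,0,0,0,0,3,1],
  [0,0,0,0,0,3,1],
  [0,0,0,0,0,2,1],
  [0,0,0,0,0,1,1],
  [0,0,0,0,0,0.5,1],
  [0,0,0,0,0,0,1],
  [0,0,0,0,0,0,1],
])

```text
t: 16.18
tool_pos: [0.5369, 0.2549, 0.029]
tool_rot: [0.108, 3.135, 0.004]
contact_force: [-0.2, -0.3, 0.7]
opening: 0.0853
```

Run:
```python
from h import *
p,R,o=pose(); print(p,o['contact_force'])
go(R,p,R,[.5345,.2541,.020])
```

```text
[0.53690057 0.25490262 0.02901578] [-0.21621223 -0.2833435   0.67956358]
turn [0. 0. 0.] rows>= 0  shift [ 0.24 -0.1   0.9 ] rows>= 1
```

>>> jog_arm([
  [0,0,0,0.24,-0.1,0.45,1],
  [0,0,0,0,0,0.45,1],
  [0,0,0,0,0,0,1],
  [0,0,0,0,0,0,0.3],
  [0,0,0,0,0,0,0.3],
  [0,0,0,0,0,0,0.3],
  [0,0,0,0,0,0,0.3],
  [0,0,0,0,0,0,0.3],
  [0,0,0,0,0,0,0.3],
  [0,0,0,0,0,0,0.3],
], grip_force=20)

```text
t: 17.02
tool_pos: [0.5335, 0.2541, 0.0189]
tool_rot: [0.107, 3.137, 0.003]
contact_force: [-0.5, -1.5, 4.4]
opening: 0.0553
```

>>> jog_arm([
  [0,0,0,0,0,0,1],
  [0,0,0,0,0,0,1],
  [0,0,0.1122,0,0,0,1],
  [0,0,0.1122,0,0,0,1],
  [0,0,0.1122,0,0,0,1],
  [0,0,0.1122,0,0,0,1],
  [0,0,0.1122,0,0,0,1],
  [0,0,0.1122,0,0,0,1],
  [0,0,0.1122,0,0,0,1],
  [0,0,0.1122,0,0,0,1],
  [0,0,0.1122,0,0,0,1],
  [0,0,0.1122,0,0,0,1],
])

```text
t: 18.02
tool_pos: [0.533, 0.2541, 0.0179]
tool_rot: [1.768, 2.596, 0.004]
contact_force: [0.2, 0.4, 0.0]
opening: 0.0854
```

>>> jog_arm([
  [0,0,0.1122,0,0,0,1],
  [0,0,0.1122,0,0,0,1],
  [0,0,0.1122,0,0,0,1],
  [0,0,0.1122,0,0,0,1],
  [0,0,0,0,0,0,1],
  [0,0,0,0,0,0,1],
])

```text
t: 18.52
tool_pos: [0.533, 0.2541, 0.0181]
tool_rot: [2.292, 2.147, 0.004]
contact_force: [0.0, -0.1, 0.7]
opening: 0.0851
```

Run:
```python
from h import *
p,R,o=pose(); print(p,R.as_matrix().round(3),o['q'],o['contact_force'])
```

```text
[0.53304667 0.25408173 0.01807549] [[ 0.065  0.998  0.002]
 [ 0.998 -0.065  0.002]
 [ 0.002  0.002 -1.   ]] [3.18528471e-01 2.28855591e-01 1.84464433e+00 7.40511585e-04
 1.06525024e+00 3.83472935e-01] [ 0.0074186  -0.14004437  0.70107745]
```

>>> jog_arm([
  [0,0,0,0,0,-0.1,0],
  [0,0,0,0,0,0,0],
  [0,0,0,0,0,0,0],
  [0,0,0,0,0,0,0],
  [0,0,0,0,0,0,0],
  [0,0,0,0,0,0,0],
  [0,0,0,0,0,0,0],
  [0,0,0,0,0,-0.5,0],
  [0,0,0,0,0,-2,0],
  [0,0,0,0,0,0,0],
  [0,0,0,0,0,0,0],
], grip_force=50)

```text
t: 19.43
tool_pos: [0.533, 0.2541, 0.0443]
tool_rot: [2.295, 2.144, 0.005]
contact_force: [-0.1, -0.2, -2.8]
opening: 0.054
```

Run:
```python
from h import *
p,R,o=pose(); print(p,o['contact_force'],o['opening'])
im,d,c,M=shot('wrist','w8.png');W=cloud(d,c,M)
T=np.eye(4);T[:3,:3]=R.as_matrix();T[:3,3]=p
WT=(W-p)@R.as_matrix()
m=(abs(WT[...,0])<.035)&(abs(WT[...,1])<.03)&(WT[...,2]>-.01)&(WT[...,2]<.03); q=WT[m];print(len(q),np.median(q,0)); t=q[abs(q[:,2]-np.median(q[:,2]))<.003]; print(t.min(0),t.max(0),cv2.minEnclosingCircle(t[:,:2].astype(np.float32)))
```

```text
[0.53302398 0.25405882 0.04431497] [-0.13132623 -0.19187905 -2.75578448] 0.054009654622529796
13608 [ 0.00536508 -0.00027597  0.00431847]
[-0.02709023 -0.02996442  0.00132246] [0.02899789 0.02984252 0.00730582] ((0.003845058847218752, -7.959360664244741e-05), 0.03105766512453556)
```

View pics/w8.png

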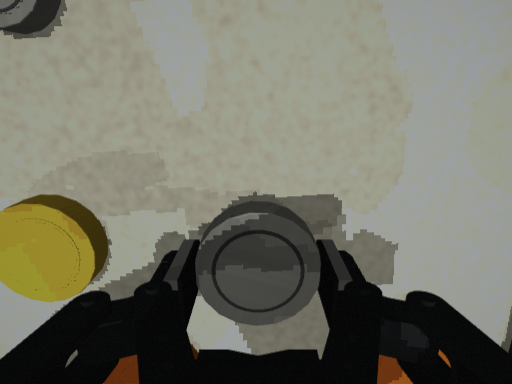

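Weight 1 is held at (258,262) and the force reads about 3 N. The yellow decoy at (50,248) is untouched.

Run:
```python
from h import *
p,R,o=pose()
rv,s=go(R,p,Rdown(-.068)*Ro.from_rotvec([0,0,np.pi/2]),[.6165,.024,.25]); print(s/7)
```

```text
turn [ 0.001 -0.001 -0.   ] rows>= 1  shift [-22.36   9.96 -20.66] rows>= 9
[-3.19420041  1.42227977 -2.95074317]
```

>>> jog_arm([
  [0,0,0,0,0,-2,0],
  [0,0,0,0,0,-3,0],
  [0,0,0,0,0,-3,0],
  [0,0,0,0,0,-3,0],
  [0,0,0,-2.24,1,-3,0],
  [0,0,0,-2.24,1,-3,0],
  [0,0,0,-2.24,1,-3,0],
  [0,0,0,-2.24,1,-0.6,0],
  [0,0,0,-2.24,1,0,0],
  [0,0,0,-2.24,1,0,0],
  [0,0,0,-2.24,1,0,0],
  [0,0,0,-2.24,1,0,0],
])

```text
t: 20.48
tool_pos: [0.5996, 0.0683, 0.2481]
tool_rot: [-2.295, -2.143, -0.001]
contact_force: [0.2, -0.5, -3.6]
opening: 0.0543
```

>>> jog_arm([
  [0,0,0,-2.24,1,0,0],
  [0,0,0,-2.24,1,0,0],
  [0,0,0,0,0,0,0],
  [0,0,0,0,0,0,0],
  [0,0,0,0,0,0,0],
])

```text
t: 20.9
tool_pos: [0.6164, 0.0238, 0.2486]
tool_rot: [-2.295, -2.143, -0.003]
contact_force: [-0.3, 0.1, -2.8]
opening: 0.0535
```

Run:
```python
from h import *
p,R,o=pose(); print(p,R.as_matrix().round(3),o['opening'])
im,d,c,M=shot('top','t9.png');W=cloud(d,c,M)
print('pan top',discs(W,.168,.187,.5,.69,-.045,.09))
im,d,c,M=shot('wrist','w9.png');W=cloud(d,c,M)
print('pan wr',discs(W,.168,.187,.5,.69,-.045,.1))
go(R,p,R,[.6165,.024,.20])
```

```text
[0.61639901 0.0237739  0.24860234] [[ 0.068  0.998  0.   ]
 [ 0.998 -0.068  0.002]
 [ 0.002 -0.    -1.   ]] 0.053544482220085704
pan top (352, array([0.6167, 0.0236]), 0.0591, array([0.5955, 0.0322, 0.1765]))
pan wr (15350, array([0.6155, 0.0244]), 0.0588, array([0.6168, 0.0468, 0.1767]))
turn [0. 0. 0.] rows>= 0  shift [0.01 0.01 4.86] rows>= 2
```

View pics/w9.png

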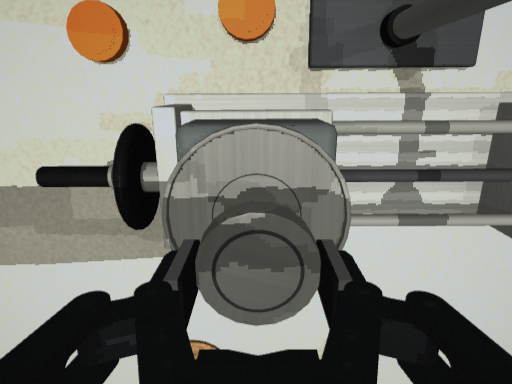

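The disc is held above the pan, whose centre ring shows at (257,215). Both cameras put the pan centre at about (0.616, 0.024). I lower the disc.

>>> jog_arm([
  [0,0,0,0,0,1.5,0],
  [0,0,0,0,0,1.5,0],
  [0,0,0,0,0,1.2,0],
  [0,0,0,0,0,0.6,0],
  [0,0,0,0,0,0.5,0],
  [0,0,0,0,0,0.2,0],
  [0,0,0,0,0,0,0],
  [0,0,0,0,0,0,0],
])

```text
t: 21.67
tool_pos: [0.6177, 0.0234, 0.1957]
tool_rot: [2.295, 2.143, 0.006]
contact_force: [0.6, 0.4, -3.2]
opening: 0.0542
```

>>> jog_arm([
  [0,0,0,0,0,0.2,0],
  [0,0,0,0,0,0.1,0],
  [0,0,0,0,0,0,0],
  [0,0,0,0,0,0,0],
])

```text
t: 22.0
tool_pos: [0.6179, 0.0234, 0.1931]
tool_rot: [2.294, 2.143, 0.007]
contact_force: [-0.2, -0.8, -0.1]
opening: 0.0541
```

>>> jog_arm([
  [0,0,0,0,0,0,0.76],
  [0,0,0,0,0,0,0.76],
  [0,0,0,0,0,0,0.76],
  [0,0,0,0,0,-0.5,0.76],
  [0,0,0,0,0,-1.5,0.76],
  [0,0,0,0,0,-3,1],
  [0,0,0,0,0,-3,1],
  [0,0,0,0,0,-3,1],
  [0,0,0,0,0,-3,1],
  [0,0,0,3,0,0,1],
  [0,0,0,0,0,0,1],
  [0,0,0,0,0,0,1],
])

```text
t: 23.0
tool_pos: [0.619, 0.0541, 0.3334]
tool_rot: [2.293, 2.145, 0.006]
contact_force: [-0.5, -0.4, -1.4]
opening: 0.0856
```

```bash
cat >> h.py <<'E'
def circ(q,iters=60,tol=.0015,rng=np.random.default_rng(0)):
    from scipy.optimize import least_squares
    h=cv2.convexHull(q[:,:2].astype(np.float32))[:,0]
    f=lambda a:np.hypot(h[:,0]-a[0],h[:,1]-a[1])-a[2]
    r=least_squares(f,[*h.mean(0),np.ptp(h[:,0])/2],loss='soft_l1',f_scale=.0005); return r.x.round(4)
def band(W,lo,hi,x0,x1,y0,y1):
    return W[(W[...,2]>lo)&(W[...,2]<hi)&(W[...,0]>x0)&(W[...,0]<x1)&(W[...,1]>y0)&(W[...,1]<y1)]
E
python3 - <<'E'
from h import *
p,R,o=pose(); print(p,o['opening'])
for n in('wrist','top'):
    im,d,c,M=shot(n,n+'10.png');W=cloud(d,c,M); B=(.54,.69,-.05,.095)
    print(n,'pan',circ(band(W,.166,.1805,*B)),'disc',circ(band(W,.183,.196,*B)),np.median(band(W,.1825,.196,*B)[:,2]))
    if n=='top':
      for k,b in dict(w2=(.5,.62,.34,.45),w3=(.39,.49,.33,.44)).items(): 
        q=band(W,.0125,.022,*b); print(k,len(q), circ(q) if len(q)>20 else '')
E
```

```text
[0.61902337 0.05407466 0.33336618] 0.08556665107123307
wrist pan [0.6154 0.0244 0.0587] disc [0.6177 0.0246 0.0277] 0.1881346876716103
top pan [0.6169 0.0216 0.0571] disc [0.6196 0.0234 0.027 ] 0.18724100713887648
w2 133 [0.5575 0.3943 0.0234]
w3 92 [0.4371 0.3809 0.0192]
```

View pics/wrist10.png

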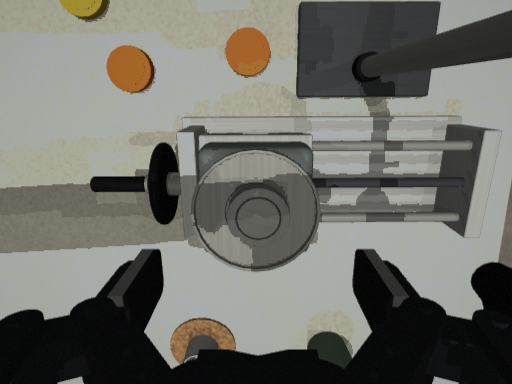

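Weight 1 is 2.3 mm off in x, so I re-centre it by squeezing at the corrected x.

Run:
```python
from h import *
p,R,o=pose(); print(p)
go(R,p,Rdown(-.068)*Ro.from_rotvec([0,0,np.pi/2]),[.6158,.0236,.22]);
```

```text
[0.61854489 0.0531372  0.33158629]
turn [ 0.001 -0.001  0.   ] rows>= 1  shift [-2.97 -0.07 11.16] rows>= 3
```

>>> jog_arm([
  [0,0,0,-1.5,-0.07,1,0.76],
  [0,0,0,-1.47,0,2,0.76],
  [0,0,0,0,0,3,0.76],
  [0,0,0,0,0,3,0.76],
  [0,0,0,0,0,1.8,0.76],
  [0,0,0,0,0,0,0.76],
  [0,0,0,0,0,0,0.76],
  [0,0,0,0,0,0,0.76],
], grip_force=20)

```text
t: 23.77
tool_pos: [0.6169, 0.023, 0.2253]
tool_rot: [2.295, 2.142, 0.006]
contact_force: [1.0, -0.3, 0.3]
opening: 0.0648
```

Run:
```python
from h import *
p,R,o=pose(); print(p,o['opening'],R.as_matrix().round(3)[:,2])
go(R,p,R,[.6158,.0236,.196]);
```

```text
[0.61693757 0.02299364 0.22534151] 0.0648130296011307 [ 0.004  0.001 -1.   ]
turn [0. 0. 0.] rows>= 0  shift [ 0.05 -0.13  2.93] rows>= 1
```

>>> jog_arm([
  [0,0,0,0.05,-0.13,1.2,0.76],
  [0,0,0,0,0,1.2,0.76],
  [0,0,0,0,0,0.5,0.76],
  [0,0,0,0,0,0,0.76],
  [0,0,0,0,0,0,0.76],
  [0,0,0,0,0,0,0.6],
  [0,0,0,0,0,0,0.55],
  [0,0,0,0,0,0,0.5],
  [0,0,0,0,0,0,0.5],
  [0,0,0,0,0,0,0.5],
  [0,0,0,0,0,0,0.5],
])

```text
t: 24.68
tool_pos: [0.6159, 0.0245, 0.1959]
tool_rot: [2.294, 2.143, 0.007]
contact_force: [1.7, 0.2, 0.3]
opening: 0.0548
```

>>> jog_arm([
  [0,0,0,0,0,0,0.76],
  [0,0,0,0,0,0,0.76],
  [0,0,0,0,0,0,0.76],
  [0,0,0,0,0,-0.5,0.76],
  [0,0,0,0,0,-1.5,0.76],
  [0,0,0,0,0,-3,1],
  [0,0,0,0,0,-3,1],
  [0,0,0,0,0,-3,1],
  [0,0,0,0,0,-3,1],
  [0,0,0,3,0,0,1],
  [0,0,0,3,0,0,1],
  [0,0,0,0,0,0,1],
])

```text
t: 25.68
tool_pos: [0.619, 0.0879, 0.3369]
tool_rot: [2.291, 2.149, 0.009]
contact_force: [0.0, 0.3, -1.0]
opening: 0.0851
```

Run:
```python
from h import *
p,R,o=pose(); print(p,o['opening'])
for n in('wrist','top'):
    im,d,c,M=shot(n,n+'11.png');W=cloud(d,c,M); B=(.54,.69,-.05,.095)
    print(n,'pan',circ(band(W,.166,.1805,*B)),'disc',circ(band(W,.183,.196,*B)),np.median(band(W,.1825,.196,*B)[:,2]))
R2=Rdown(-.068)*Ro.from_rotvec([0,0,np.pi/2])
rv,s=go(R,p,R2,[.556,.394,.2]);
```

```text
[0.6190396  0.087873   0.33689638] 0.08514193133275891
wrist pan [0.6154 0.0245 0.0587] disc [0.6157 0.0248 0.0277] 0.18816803408178065
top pan [0.6173 0.0228 0.0581] disc [0.6177 0.0231 0.027 ] 0.18748361767548638
turn [ 0.004 -0.004  0.004] rows>= 1  shift [30.11 -8.37 13.69] rows>= 9
```

Weight 1 is now centred to 0.4 mm in both cameras. Next is weight 2.

>>> jog_arm([
  [0.004,-0.004,0.004,3,-0.84,0,1],
  [0,0,0,3,-0.84,0,1],
  [0,0,0,3,-0.84,0,1],
  [0,0,0,3,-0.84,0,1],
  [0,0,0,3,-0.84,1,1],
  [0,0,0,3,-0.84,2,1],
  [0,0,0,3,-0.84,2,1],
  [0,0,0,3,-0.84,2,1],
  [0,0,0,3,-0.84,3,1],
  [0,0,0,3,-0.84,3,1],
  [0,0,0,0,0,0,1],
  [0,0,0,0,0,0,1],
])

```text
t: 26.78
tool_pos: [0.5554, 0.3864, 0.2034]
tool_rot: [-2.298, -2.141, 0.014]
contact_force: [0.1, 0.2, -0.1]
opening: 0.0851
```

Run:
```python
from h import *
p,R,o=pose(); print(p,o['opening'],R.as_matrix().round(3)[:,2])
im,d,c,M=shot('wrist','w12.png');W=cloud(d,c,M)
q=band(W,.0125,.02,.5,.62,.34,.45); print(len(q),circ(q))
go(R,p,R,[.556,.3945,.02]);
```

```text
[0.55537608 0.38639796 0.20336861] 0.08505128105371752 [-0.007 -0.006 -1.   ]
1869 [0.5559 0.3957 0.0236]
turn [0. 0. 0.] rows>= 0  shift [ 0.93  0.12 18.33] rows>= 5
```

>>> jog_arm([
  [0,0,0,0.5,0.06,2,1],
  [0,0,0,0.43,0.06,3,1],
  [0,0,0,0,0,3,1],
  [0,0,0,0,0,3,1],
  [0,0,0,0,0,3,1],
  [0,0,0,0,0,2,1],
  [0,0,0,0,0,1,1],
  [0,0,0,0,0,0.5,1],
  [0,0,0,0,0,0,1],
  [0,0,0,0,0,0,1],
  [0,0,0,0,0,0,1],
])

```text
t: 27.75
tool_pos: [0.5604, 0.3962, 0.0348]
tool_rot: [2.299, 2.138, 0.003]
contact_force: [0.6, -0.0, -0.7]
opening: 0.0857
```

Run:
```python
from h import *
p,R,o=pose(); print(p,o['contact_force'])
go(R,p,Rdown(-.068)*Ro.from_rotvec([0,0,np.pi/2]),[.556,.3947,.021]);
```

```text
[0.56035507 0.39622217 0.03483734] [ 0.55175334 -0.04353655 -0.67926873]
turn [ 0.002  0.    -0.004] rows>= 1  shift [-0.18 -0.42  1.38] rows>= 1
```

Squeeze along x, then turn back −90° and squeeze along y.

>>> jog_arm([
  [0,0,0,-0.18,-0.42,0.7,1],
  [0,0,0,0,0,0.68,1],
  [0,0,0,0,0,0,1],
  [0,0,0,0,0,0,0.2],
  [0,0,0,0,0,0,0.2],
  [0,0,0,0,0,0,0.2],
  [0,0,0,0,0,0,0.2],
  [0,0,0,0,0,0,0.2],
  [0,0,0,0,0,0,0.2],
  [0,0,0,0,0,0,0.2],
], grip_force=20)

```text
t: 28.58
tool_pos: [0.5552, 0.3946, 0.0196]
tool_rot: [2.299, 2.139, -0.0]
contact_force: [1.2, 1.0, 6.1]
opening: 0.0471
```

>>> jog_arm([
  [0,0,0,0,0,0,1],
  [0,0,0,0,0,0,1],
  [0,0,-0.1122,0,0,0,1],
  [0,0,-0.1122,0,0,0,1],
  [0,0,-0.1122,0,0,0,1],
  [0,0,-0.1122,0,0,0,1],
  [0,0,-0.1122,0,0,0,1],
  [0,0,-0.1122,0,0,0,1],
  [0,0,-0.1122,0,0,0,1],
  [0,0,-0.1122,0,0,0,1],
  [0,0,-0.1122,0,0,0,1],
  [0,0,-0.1122,0,0,0,1],
])

```text
t: 29.58
tool_pos: [0.5534, 0.3937, 0.0171]
tool_rot: [-0.8, -3.036, 0.006]
contact_force: [-0.2, 0.9, -0.3]
opening: 0.0855
```

>>> jog_arm([
  [0,0,-0.1122,0,0,0,1],
  [0,0,-0.1122,0,0,0,1],
  [0,0,-0.1122,0,0,0,1],
  [0,0,-0.1122,0,0,0,1],
  [0,0,0,0,0,0,1],
  [0,0,0,0,0,0,1],
])

```text
t: 30.08
tool_pos: [0.5536, 0.3938, 0.0174]
tool_rot: [-0.117, -3.137, 0.005]
contact_force: [-0.8, -0.0, -0.7]
opening: 0.0852
```

>>> jog_arm([
  [0,0,0,-0.15,0,-0.3,1],
  [0,0,0,0,0,0,1],
  [0,0,0,0,0,0,0],
  [0,0,0,0,0,0,0],
  [0,0,0,0,0,0,0],
  [0,0,0,0,0,0,0],
  [0,0,0,0,0,0,0],
  [0,0,0,0,0,0,0],
  [0,0,0,0,0,0,0],
  [0,0,0,0,0,0,0],
], grip_force=50)

```text
t: 30.92
tool_pos: [0.5561, 0.3942, 0.0218]
tool_rot: [-0.113, -3.139, 0.003]
contact_force: [0.6, -0.6, 3.2]
opening: 0.0463
```

>>> jog_arm([
  [0,0,0,0,0,-0.5,0],
  [0,0,0,0,0,-2,0],
  [0,0,0,0,0,0,0],
  [0,0,0,0,0,0,0],
])

```text
t: 31.25
tool_pos: [0.5563, 0.3944, 0.047]
tool_rot: [0.113, 3.139, -0.002]
contact_force: [-0.8, -0.2, -1.7]
opening: 0.046
```

Run:
```python
from h import *
p,R,o=pose(); print(p,o['contact_force'],o['opening'])
im,d,c,M=shot('wrist','w13.png');W=cloud(d,c,M)
WT=(W-p)@R.as_matrix()
m=(abs(WT[...,0])<.035)&(abs(WT[...,1])<.021)&(WT[...,2]>-.01)&(WT[...,2]<.03); q=WT[m];zt=np.median(q[:,2]); t=q[abs(q[:,2]-zt)<.003]; print(zt,t.min(0),t.max(0))
go(R,p,Rdown(-.068),[.6157,.024,.28])
```

```text
[0.55630858 0.39435467 0.04696911] [-0.75716092 -0.17401696 -1.72872851] 0.04599305008359349
0.0059118786279685675 [-0.0227074  -0.02098722  0.00361366] [0.02493804 0.02099675 0.00890695]
turn [-0.001  0.    -0.004] rows>= 1  shift [ -8.44 -36.55 -23.3 ] rows>= 12
```

>>> jog_arm([
  [0,0,-0.004,0,0,-2,0],
  [0,0,0,0,0,-3,0],
  [0,0,0,0,0,-3,0],
  [0,0,0,0,0,-3,0],
  [0,0,0,0,0,-3,0],
  [0,0,0,-0.6,-2.6,-3,0],
  [0,0,0,-0.6,-2.6,-3,0],
  [0,0,0,-0.6,-2.6,-2.3,0],
  [0,0,0,-0.6,-2.6,-1,0],
  [0,0,0,-0.6,-2.6,0,0],
  [0,0,0,-0.6,-2.6,0,0],
  [0,0,0,-0.6,-2.6,0,0],
])

```text
t: 32.3
tool_pos: [0.5853, 0.2088, 0.2783]
tool_rot: [-0.107, -3.137, 0.004]
contact_force: [0.6, -1.1, -2.1]
opening: 0.0462
```

>>> jog_arm([
  [0,0,0,-0.6,-2.6,0,0],
  [0,0,0,-0.6,-2.6,0,0],
  [0,0,0,-0.6,-2.6,0,0],
  [0,0,0,-0.6,-2.6,0,0],
  [0,0,0,-0.6,-2.6,0,0],
  [0,0,0,-0.6,-2.6,0,0],
  [0,0,0,-0.6,-2.6,0,0],
  [0,0,0,0,0,0,0],
  [0,0,0,0,0,0,0],
  [0,0,0,0,0,0,0],
])

```text
t: 33.13
tool_pos: [0.6147, 0.026, 0.2787]
tool_rot: [-0.107, -3.136, 0.003]
contact_force: [-0.1, -0.6, -2.5]
opening: 0.0457
```

Run:
```python
from h import *
p,R,o=pose(); print(p,o['contact_force'],o['opening'])
go(R,p,Rdown(-.068),[.6157,.0238,.225])
im,d,c,M=shot('wrist','w14.png');W=cloud(d,c,M)
WT=(W-p)@R.as_matrix()
m=(abs(WT[...,0])<.035)&(abs(WT[...,1])<.021)&(WT[...,2]>-.01)&(WT[...,2]<.03); q=WT[m];zt=np.median(q[:,2]); t=q[abs(q[:,2]-zt)<.003]; print(zt,t.min(0),t.max(0))
```

```text
[0.61470898 0.02598948 0.27868015] [-0.12350863 -0.60274056 -2.47166463] 0.04569958553025361
turn [-0.002 -0.003 -0.   ] rows>= 1  shift [-0.11 -0.21  5.37] rows>= 2
0.005887404159318226 [-0.02292776 -0.02098446  0.00384817] [0.02528523 0.02099993 0.00887124]
```

>>> jog_arm([
  [-0.002,-0.003,0,-0.1,-0.21,1.5,0],
  [0,0,0,0,0,1.5,0],
  [0,0,0,0,0,1.5,0],
  [0,0,0,0,0,0.8,0],
  [0,0,0,0,0,0,0],
  [0,0,0,0,0,0,0],
  [0,0,0,0,0,0,0],
  [0,0,0,0,0,0,0],
])

```text
t: 33.85
tool_pos: [0.6167, 0.0235, 0.2283]
tool_rot: [0.107, 3.136, -0.001]
contact_force: [0.8, -0.4, -1.4]
opening: 0.0462
```

Run:
```python
from h import *
p,R,o=pose(); print(p,o['contact_force'],o['opening'])
go(R,p,Rdown(-.068),[.6158,.0238,.2105])
```

```text
[0.61668641 0.02352288 0.22830459] [ 0.83066879 -0.44911501 -1.43240841] 0.04617961190439214
turn [-0.     0.004  0.   ] rows>= 1  shift [0.09 0.02 1.78] rows>= 1
```

>>> jog_arm([
  [0,0,0,0.12,0.03,0.6,0],
  [0,0,0,0,0,0.6,0],
  [0,0,0,0,0,0.5,0],
  [0,0,0,0,0,0.2,0],
  [0,0,0,0,0,0,0],
  [0,0,0,0,0,0,0],
  [0,0,0,0,0,0,0],
])

```text
t: 34.43
tool_pos: [0.6148, 0.0238, 0.2081]
tool_rot: [0.107, 3.138, -0.001]
contact_force: [-0.9, -0.7, -0.3]
opening: 0.0458
```

>>> jog_arm([
  [0,0,0,0,0,0,0.76],
  [0,0,0,0,0,0,0.76],
  [0,0,0,0,0,0,0.76],
  [0,0,0,0,0,-0.5,0.76],
  [0,0,0,0,0,-1.5,0.76],
  [0,0,0,0,0,-3,1],
  [0,0,0,0,0,-3,1],
  [0,0,0,0,0,-3,1],
  [0,0,0,0,0,-3,1],
  [0,0,0,3,0,0,1],
  [0,0,0,2,0,0,1],
  [0,0,0,0,0,0,1],
])

```text
t: 35.43
tool_pos: [0.5631, 0.0277, 0.3501]
tool_rot: [0.106, 3.136, -0.001]
contact_force: [0.6, -0.2, -0.4]
opening: 0.0853
```

Run:
```python
from h import *
p,R,o=pose(); print(p,o['opening'])
for n in('wrist','top'):
    im,d,c,M=shot(n,n+'15.png');W=cloud(d,c,M); B=(.54,.69,-.05,.095)
    for k,z in dict(pan=(.164,.178),w1=(.1815,.1885),w2=(.196,.21)).items():
        q=band(W,*z,*B); print(n,k,len(q),circ(q),np.median(q[:,2]))
    q=band(W,.0125,.022,.39,.49,.33,.44); print('w3',len(q),circ(q) if len(q)>20 else '')
rv,s=go(R,p,Rdown(-.068),[.435,.3805,.2]);
```

```text
[0.56310911 0.02769894 0.3501116 ] 0.08532238718251715
wrist pan 7798 [0.615  0.0238 0.0587] 0.1689519849372421
wrist w1 413 [0.615  0.0241 0.0275] 0.1846642573772284
wrist w2 2034 [0.6137 0.0244 0.0237] 0.2009084673608234
w3 0 
top pan 41 [0.6183 0.0243 0.0593] 0.17077029809224387Traceback (most recent call last):
  File "<stdin>", line 6, in <module>
  File "h.py", line 42, in circ
    h=cv2.convexHull(q[:,:2].astype(np.float32))[:,0]
      ~~~~~~~~~~~~~~~~~~~~~~~~~~~~~~~~~~~~~~~~~~^^^^^
TypeError: 'NoneType' object is not subscriptable
```

Weight 2 is on, 1.3 mm off centre. Next is weight 3.

Run:
```python
from h import *
p,R,o=pose()
rv,s=go(R,p,Rdown(-.068),[.435,.3807,.2]); print(s/11)
```

```text
turn [-0.     0.004 -0.   ] rows>= 1  shift [15.34 34.37 14.88] rows>= 11
[1.39458469 3.12435231 1.3526463 ]
```

>>> jog_arm([
  [0,0.004,0,1.28,2.86,0,1],
  [0,0,0,1.28,2.86,0,1],
  [0,0,0,1.28,2.86,0,1],
  [0,0,0,1.28,2.86,1,1],
  [0,0,0,1.28,2.86,1.5,1],
  [0,0,0,1.28,2.86,1.7,1],
  [0,0,0,1.28,2.86,1.7,1],
  [0,0,0,1.28,2.86,1.8,1],
  [0,0,0,1.28,2.86,1.8,1],
  [0,0,0,1.28,2.86,1.8,1],
  [0,0,0,1.28,2.86,1.8,1],
  [0,0,0,1.28,2.86,1.8,1],
])

```text
t: 36.53
tool_pos: [0.4343, 0.3818, 0.1979]
tool_rot: [-0.107, -3.137, 0.0]
contact_force: [0.1, -0.0, 0.9]
opening: 0.0854
```

>>> jog_arm([
  [0,0,0,0,0,0,1],
  [0,0,0,0,0,0,1],
])

```text
t: 36.7
tool_pos: [0.4336, 0.3811, 0.1969]
tool_rot: [-0.103, -3.135, 0.004]
contact_force: [1.2, -0.8, 0.5]
opening: 0.0852
```

Run:
```python
from h import *
p,R,o=pose(); print(p,o['opening'],R.as_matrix().round(3)[:,2])
im,d,c,M=shot('wrist','w16.png');W=cloud(d,c,M)
q=band(W,.0125,.02,.39,.49,.345,.42); r=circ(q);print(len(q),r)
go(R,p,Rdown(-.068),[r[0]+.001,r[1],.023]);
```

```text
[0.43355537 0.38105422 0.19685008] 0.08523378433155927 [-0.005 -0.003 -1.   ]
1309 [0.4344 0.3817 0.0197]
turn [-0.003 -0.005  0.003] rows>= 1  shift [-0.18  0.08 17.39] rows>= 5
```

>>> jog_arm([
  [-0.003,-0.003,0.003,-0.1,0.06,2,1],
  [0,0,0,0,0,3,1],
  [0,0,0,0,0,3,1],
  [0,0,0,0,0,3,1],
  [0,0,0,0,0,3,1],
  [0,0,0,0,0,2,1],
  [0,0,0,0,0,0.8,1],
  [0,0,0,0,0,0,1],
  [0,0,0,0,0,0,1],
  [0,0,0,0,0,0,1],
  [0,0,0,0,0,0,1],
])

```text
t: 37.67
tool_pos: [0.4374, 0.3819, 0.0336]
tool_rot: [0.112, 3.135, 0.008]
contact_force: [0.5, -0.0, -0.1]
opening: 0.0855
```

Run:
```python
from h import *
p,R,o=pose(); print(p,o['contact_force'])
go(R,p,Rdown(-.068),[.4352,.3815,.023]);
```

```text
[0.4373797  0.38194909 0.03360475] [ 0.47593261 -0.02200079 -0.11752196]
turn [ 0.005  0.004 -0.003] rows>= 1  shift [ 0.21 -0.06  1.06] rows>= 1
```

>>> jog_arm([
  [0,0,0,0.2,-0.04,0.5,1],
  [0,0,0,0,0,0.4,1],
  [0,0,0,0,0,0,1],
  [0,0,0,0,0,0,1],
  [0,0,0,0,0,0,0.1],
  [0,0,0,0,0,0,0.1],
  [0,0,0,0,0,0,0.1],
  [0,0,0,0,0,0,0.1],
  [0,0,0,0,0,0,0.1],
  [0,0,0,0,0,0,0.1],
  [0,0,0,0,0,0,0.1],
  [0,0,0,0,0,0,0.1],
], grip_force=20)

```text
t: 38.67
tool_pos: [0.4339, 0.381, 0.0224]
tool_rot: [0.112, 3.138, 0.005]
contact_force: [0.5, 1.1, 0.4]
opening: 0.039
```

>>> jog_arm([
  [0,0,0,0,0,0,1],
  [0,0,0,0,0,0,1],
  [0,0,0.1122,0,0,0,1],
  [0,0,0.1122,0,0,0,1],
  [0,0,0.1122,0,0,0,1],
  [0,0,0.1122,0,0,0,1],
  [0,0,0.1122,0,0,0,1],
  [0,0,0.1122,0,0,0,1],
  [0,0,0.1122,0,0,0,1],
  [0,0,0.1122,0,0,0,1],
  [0,0,0.1122,0,0,0,1],
  [0,0,0.1122,0,0,0,1],
])

```text
t: 39.67
tool_pos: [0.4335, 0.3806, 0.0218]
tool_rot: [-1.772, -2.593, -0.003]
contact_force: [0.5, -0.8, -0.5]
opening: 0.0851
```

>>> jog_arm([
  [0,0,0.1122,0,0,0,1],
  [0,0,0.1122,0,0,0,1],
  [0,0,0.1122,0,0,0,1],
  [0,0,0.1122,0,0,0,1],
  [0,0,0,0,0,0,1],
  [0,0,0,0,0,0,1],
])

```text
t: 40.17
tool_pos: [0.4335, 0.3807, 0.0219]
tool_rot: [-2.295, -2.144, -0.003]
contact_force: [1.2, 0.1, -0.5]
opening: 0.0855
```

>>> jog_arm([
  [0,0,0,0,0,0,0],
  [0,0,0,0,0,0,0],
  [0,0,0,0,0,0,0],
  [0,0,0,0,0,0,0],
  [0,0,0,0,0,0,0],
  [0,0,0,0,0,0,0],
  [0,0,0,0,0,0,0],
  [0,0,0,0,0,0,0],
  [0,0,0,0,0,-0.5,0],
  [0,0,0,0,0,-2,0],
  [0,0,0,0,0,0,0],
  [0,0,0,0,0,0,0],
], grip_force=50)

```text
t: 41.17
tool_pos: [0.4342, 0.3812, 0.0479]
tool_rot: [-2.298, -2.14, -0.007]
contact_force: [-0.1, 0.2, -1.5]
opening: 0.0376
```

Run:
```python
from h import *
p,R,o=pose(); print(p,o['contact_force'],o['opening'])
im,d,c,M=shot('wrist','w17.png');W=cloud(d,c,M)
WT=(W-p)@R.as_matrix()
m=(abs(WT[...,0])<.035)&(abs(WT[...,1])<.017)&(WT[...,2]>-.01)&(WT[...,2]<.03); q=WT[m];zt=np.median(q[:,2]); t=q[abs(q[:,2]-zt)<.003]; print(zt,t.min(0),t.max(0))
rv,s=go(R,p,Rdown(-.068)*Ro.from_rotvec([0,0,np.pi/2]),[.6157,.0238,.28]); print(s/15)
```

```text
[0.43420936 0.38118153 0.04787052] [-0.08225732  0.24415785 -1.50419277] 0.037623032232911184
0.006636860491323714 [-0.01866581 -0.01699853  0.00444876] [0.02133171 0.01698995 0.00962183]
turn [ 0.002 -0.004 -0.003] rows>= 1  shift [-34.42  20.54 -23.21] rows>= 12
[-2.29482487  1.36902945 -1.54752986]
```

>>> jog_arm([
  [0.002,-0.004,-0.003,0,0,-3,0],
  [0,0,0,0,0,-3,0],
  [0,0,0,0,0,-3,0],
  [0,0,0,0,0,-3,0],
  [0,0,0,-2.46,1.47,-3,0],
  [0,0,0,-2.46,1.47,-2,0],
  [0,0,0,-2.46,1.47,-2,0],
  [0,0,0,-2.46,1.47,-2,0],
  [0,0,0,-2.46,1.47,-2.2,0],
  [0,0,0,-2.46,1.47,0,0],
  [0,0,0,-2.46,1.47,0,0],
  [0,0,0,-2.46,1.47,0,0],
])

```text
t: 42.22
tool_pos: [0.5381, 0.1753, 0.2783]
tool_rot: [-2.295, -2.144, 0.004]
contact_force: [0.7, 0.2, -2.7]
opening: 0.038
```

>>> jog_arm([
  [0,0,0,-2.46,1.47,0,0],
  [0,0,0,-2.46,1.47,0,0],
  [0,0,0,-2.46,1.47,0,0],
  [0,0,0,-2.46,1.47,0,0],
  [0,0,0,-2.46,1.47,0,0],
  [0,0,0,-2.46,1.47,0,0],
  [0,0,0,0,0,0,0],
  [0,0,0,0,0,0,0],
  [0,0,0,0,0,0,0],
])

```text
t: 42.97
tool_pos: [0.6152, 0.0237, 0.2778]
tool_rot: [-2.294, -2.143, 0.005]
contact_force: [0.3, 0.5, -0.7]
opening: 0.0375
```

Run:
```python
from h import *
p,R,o=pose(); print(p,o['contact_force'],o['opening'])
im,d,c,M=shot('wrist','w18.png');W=cloud(d,c,M)
WT=(W-p)@R.as_matrix()
m=(abs(WT[...,0])<.035)&(abs(WT[...,1])<.017)&(WT[...,2]>-.01)&(WT[...,2]<.03); q=WT[m];zt=np.median(q[:,2]); t=q[abs(q[:,2]-zt)<.003]; print(zt,t.min(0),t.max(0))
rv,s=go(R,p,Rdown(-.068)*Ro.from_rotvec([0,0,np.pi/2]),[.616,.0238,.24])
```

```text
[0.6152289  0.02366455 0.27782327] [ 0.27638841  0.54591101 -0.69548602] 0.03754827087967951
0.0066244965575883805 [-0.01874294 -0.0169965   0.0042581 ] [0.0214488  0.0169873  0.00960443]
turn [-0.004  0.001 -0.   ] rows>= 1  shift [0.02 0.08 3.78] rows>= 1
```

>>> jog_arm([
  [-0.002,0,0,0,0,1.5,0],
  [0,0,0,0,0,1.5,0],
  [0,0,0,0,0,0.7,0],
  [0,0,0,0,0,0,0],
  [0,0,0,0,0,0,0],
  [0,0,0,0,0,0,0],
  [0,0,0,0,0,0,0],
])

```text
t: 43.6
tool_pos: [0.6162, 0.0234, 0.2434]
tool_rot: [2.294, 2.143, 0.001]
contact_force: [0.3, 0.1, -1.6]
opening: 0.038
```

Run:
```python
from h import *
p,R,o=pose(); print(p,o['contact_force'],o['opening'])
rv,s=go(R,p,Rdown(-.068)*Ro.from_rotvec([0,0,np.pi/2]),[.616,.0238,.222])
```

```text
[0.6162257  0.02337749 0.24336636] [ 0.27221514  0.06222691 -1.56487497] 0.038035291210854125
turn [0.002 0.001 0.   ] rows>= 1  shift [ 0.04 -0.03  2.14] rows>= 1
```

>>> jog_arm([
  [0,0,0,0.04,-0.06,0.6,0],
  [0,0,0,0,0,0.6,0],
  [0,0,0,0,0,0.5,0],
  [0,0,0,0,0,0.3,0],
  [0,0,0,0,0,0.1,0],
  [0,0,0,0,0,0,0],
  [0,0,0,0,0,0,0],
  [0,0,0,0,0,0,0],
])

```text
t: 44.27
tool_pos: [0.6152, 0.0237, 0.2215]
tool_rot: [2.295, 2.143, -0.001]
contact_force: [-0.4, 0.2, 0.2]
opening: 0.0381
```

Supported. I release, rise and check.

>>> jog_arm([
  [0,0,0,0,0,0,0.7],
  [0,0,0,0,0,0,0.7],
  [0,0,0,0,0,0,0.7],
  [0,0,0,0,0,-0.5,0.7],
  [0,0,0,0,0,-1.5,0.7],
  [0,0,0,0,0,-3,1],
  [0,0,0,0,0,-3,1],
  [0,0,0,0,0,-3,1],
  [0,0,0,0,0,-3,1],
  [0,0,0,3,0,0,1],
  [0,0,0,2,0,0,1],
  [0,0,0,0,0,0,1],
])

```text
t: 45.27
tool_pos: [0.6189, 0.0766, 0.3643]
tool_rot: [2.29, 2.146, 0.005]
contact_force: [-0.3, -0.4, -0.4]
opening: 0.0855
```

Run:
```python
from h import *
p,R,o=pose(); print(p,o['opening'])
for n in('wrist','top'):
    im,d,c,M=shot(n,n+'19.png');W=cloud(d,c,M); B=(.54,.69,-.05,.095)
    for k,z in dict(pan=(.163,.175),w1=(.179,.187),w2=(.194,.203),w3=(.209,.222)).items():
        q=band(W,*z,*B); print(n,k,len(q),circ(q) if len(q)>20 else '',np.median(q[:,2]) if len(q) else '')
    if n=='top':
        print('cup',discs(W,.04,.06,.4,.62,-.36,-.18))
```

```text
[0.61888846 0.07659566 0.36428727] 0.08545510358134227
wrist pan 6915 [0.6154 0.0244 0.0587] 0.16691474378881438
wrist w1 466 [0.6156 0.0249 0.0276] 0.18259935901853067
wrist w2 467 [0.6141 0.0255 0.0235] 0.198516032159059
wrist w3 1429 [0.6152 0.0251 0.0199] 0.21485547344822548
top pan 610 [0.6175 0.0228 0.0582] 0.16697655006920953
top w1 50 [0.6181 0.0233 0.0271] 0.18230869429451435
top w2 49 [0.6159 0.0243 0.0231] 0.19855659518448632
top w3 151 [0.6167 0.0234 0.0192] 0.21402002573956924
cup (48, array([ 0.5081, -0.273 ]), 0.0258, array([ 0.5075, -0.2738,  0.0479]))
```

View pics/wrist19.png

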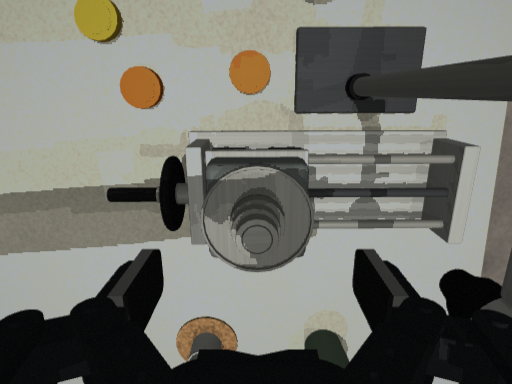

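The stack reads 1–2–3 upwards, concentric at (257,235). I now check for a fourth weight and locate the lens relative to the pan in each camera.

Run:
```python
from h import *
from scipy.optimize import least_squares
for n in('top','scene'):
    im,d,c,M=shot(n,n+'20.png');W=cloud(d,c,M)
    if n=='top':
        m=((W[...,2]>.009)&(W[...,2]<.025)).astype(np.uint8); m=cv2.morphologyEx(m,cv2.MORPH_OPEN,np.ones((3,3),np.uint8)); k,_,st,ce=cv2.connectedComponentsWithStats(m)
        hs=cv2.cvtColor(im,cv2.COLOR_RGB2HSV)
        for i in range(1,k):
            if 30<st[i,4]<500: u,v=ce[i].astype(int); print('blob',u,v,st[i,4],W[v,u].round(3),hs[v,u])
    q=W[(W[...,2]>.295)&(W[...,2]<.395)&(abs(W[...,0]-.755)<.04)&(abs(W[...,1]-.012)<.028)]
    f=lambda a:np.hypot(q[:,0]-a[0],q[:,1]-a[1])-.018
    r=least_squares(f,[.755,.013],loss='soft_l1',f_scale=.002); print(n,'barrel side',len(q),r.x.round(4),np.median(abs(r.fun)))
    t=W[(W[...,2]>.385)&(W[...,2]<.415)&(abs(W[...,0]-.755)<.04)&(abs(W[...,1]-.012)<.028)]
    if len(t)>20: print(n,'barrel top',len(t),circ(t))
    B=(.54,.69,-.05,.095)
    for k,z in dict(pan=(.163,.175),w3=(.209,.222)).items():
        q=band(W,*z,*B); print(n,k,len(q),circ(q) if len(q)>20 else '')
```

```text
blob 238 135 479 [ 0.784 -0.007  0.015] [30 17 88]
blob 250 142 422 [ 0.761 -0.047  0.014] [21 20 91]
blob 224 140 239 [0.767 0.039 0.015] [110   6 132]
blob 176 162 55 [0.693 0.196 0.016] [ 0  5 50]
blob 180 184 207 [0.62  0.181 0.02 ] [ 16 195 135]
blob 249 191 50 [ 0.597 -0.043  0.012] [30 21 86]
blob 247 207 81 [ 0.539 -0.037  0.068] [35 18 83]
blob 235 213 32 [0.525 0.002 0.016] [26 26 78]
blob 154 244 180 [0.427 0.26  0.02 ] [ 27 187 135]
blob 459 263 455 [ 0.364 -0.704  0.037] [60 17 44]
blob 10 277 120 [0.325 0.71  0.017] [108 228  84]
blob 251 363 280 [ 0.062 -0.048  0.022] [  9 142  36]
blob 219 360 168 [0.07  0.051 0.014] [  7 173  25]
top barrel side 236 [0.7543 0.0147] 0.0022360159231885057
top barrel top 159 [0.7549 0.0146 0.0175]
top pan 578 [0.6172 0.023  0.0582]
top w3 146 [0.6168 0.0236 0.0193]
scene barrel side 610 [0.7558 0.014 ] 0.001535829880696284
scene barrel top 136 [0.7586 0.0162 0.0161]
scene pan 519 [0.6188 0.0235 0.0589]
scene w3 91 [0.6193 0.0242 0.0193]
```

There is no fourth weight. Both cameras put the lens 137 mm from the pan along the slide, which is about 824° of wheel. I go back to the crank.

>>> jog_arm([
  [0,0,0,0,-2,0,1],
  [0,0,-0.1122,0,-3,0,1],
  [0,0,-0.1122,0,0,0,1],
  [0,0,-0.1122,0,0,0,1],
  [0,0,-0.1122,0,0,0,1],
  [0,0,-0.1122,0,0,0,1],
  [0,0,-0.1122,0,0,0,1],
  [0,0,-0.1122,0,0,0,1],
  [0,0,-0.1122,0,0,0,1],
  [0,0,-0.1122,0,0,0,1],
  [0,0,-0.1122,0,0,0,1],
  [0,0,-0.1122,0,0,0,1],
])

```text
t: 46.47
tool_pos: [0.5686, 0.0762, 0.3611]
tool_rot: [0.625, 3.078, -0.002]
contact_force: [0.3, 0.8, 0.1]
opening: 0.0852
```

>>> jog_arm([
  [0,0,-0.1122,3,0,0,1],
  [0,0,-0.1122,3,0,0,1],
  [0,0,-0.1122,3,0,0,1],
  [0,-0.1163,0,0,0,0,1],
  [0,-0.1163,0,0,0,0,1],
  [0,-0.1163,0,0,0,0,1],
  [0,0,0,0,0,0,1],
  [0,0,0,0,0,0,1],
])

```text
t: 47.13
tool_pos: [0.4818, 0.1025, 0.3609]
tool_rot: [0.096, 2.792, -0.019]
contact_force: [-0.1, -0.6, 0.4]
opening: 0.0853
```

Run:
```python
from h import *
p,R,o=pose(); print(p,R.as_matrix().round(3),o['t'])
rv,s=go(R,p,Rdown(-.068,.349),[.440,.0431,.23]); print(rv)
```

```text
[0.48183776 0.10253089 0.36089018] [[-0.938  0.069  0.34 ]
 [ 0.064  0.998 -0.025]
 [-0.341 -0.001 -0.94 ]] 47.1333
turn [-0.002 -0.001 -0.   ] rows>= 1  shift [ 8.02 -6.21 11.01] rows>= 4
[-0.0015907  -0.00084843 -0.00014595]
```

>>> jog_arm([
  [0,0,0,1.6,-1.24,2.2,1],
  [0,0,0,1.6,-1.24,2.2,1],
  [0,0,0,1.6,-1.24,2.2,1],
  [0,0,0,1.6,-1.24,2.2,1],
  [0,0,0,1.6,-1.24,2.2,1],
  [0,0,0,0,0,0,1],
  [0,0,0,0,0,0,1],
])

```text
t: 47.72
tool_pos: [0.4411, 0.0428, 0.2294]
tool_rot: [0.098, 2.794, -0.018]
contact_force: [0.6, -0.8, 0.5]
opening: 0.0854
```

Run:
```python
from h import *
p,R,o=pose(); print(p)
im,d,c,M=shot('wrist','w21.png');W=cloud(d,c,M)
q=band(W,.085,.13,.425,.485,-.02,.1)
for a in np.arange(.43,.485,.01):
    k=q[(q[:,0]>a)&(q[:,0]<a+.01)]
    if len(k): print(a.round(3),len(k),k[:,1].min().round(4),k[:,1].max().round(4),np.percentile(k[:,2],95).round(4))
rv,s=go(R,p,R,[.448,.0431,.1085]); print(s/6)
```

```text
[0.44112799 0.04280312 0.22944056]
0.43 301 0.0358 0.0525 0.1131
0.44 289 0.0349 0.0523 0.1138
0.45 275 0.034 0.0519 0.1136
0.46 257 0.0337 0.0514 0.1137
0.47 244 0.0329 0.0509 0.1137
0.48 117 0.0325 0.0504 0.1135
turn [0. 0. 0.] rows>= 0  shift [ 3.45  0.09 11.61] rows>= 4
[0.57578653 0.01482538 1.93503033]
```

>>> jog_arm([
  [0,0,0,0.575,0.02,1.93,1],
  [0,0,0,0.575,0.02,1.93,1],
  [0,0,0,0.575,0.02,1.93,1],
  [0,0,0,0.575,0.02,1.93,1],
  [0,0,0,0.575,0.02,1.93,1],
  [0,0,0,0.575,0,1.93,1],
  [0,0,0,0,0,0,1],
  [0,0,0,0,0,0,1],
])

```text
t: 48.43
tool_pos: [0.4498, 0.0443, 0.1114]
tool_rot: [0.094, 2.79, -0.018]
contact_force: [-0.1, 0.3, 0.6]
opening: 0.0853
```

>>> jog_arm([
  [0,0,0,0,0,0,0],
  [0,0,0,0,0,0,0],
  [0,0,0,0,0,0,0],
  [0,0,0,0,0,0,0],
  [0,0,0,0,0,0,0],
  [0,0,0,0,0,0,0],
  [0,0,0,0,0,0,0],
  [0,0,0,0,0,0,0],
  [0,0,0,0,0,0,0],
], grip_force=30)

```text
t: 49.18
tool_pos: [0.4487, 0.0438, 0.1103]
tool_rot: [0.095, 2.79, -0.019]
contact_force: [-2.7, 0.1, 3.9]
opening: 0.0168
```

>>> jog_arm([
  [0,0,0,-0.02,-0.5,-0.06,0],
  [0,0,0,-0.02,-0.45,-0.05,0],
  [0,0,0,0.07,-1.23,0.2,0],
  [0,0,0,0.21,-1.08,0.59,0],
  [0,0,0,0.32,-0.81,0.9,0],
  [0,0,0,0.4,-0.43,1.1,0],
  [0,0,0,0.43,0,1.17,0],
  [0,0,0,0.4,0.43,1.1,0],
  [0,0,0,0.33,0.8,0.9,0],
  [0,0,0,0.22,1.08,0.59,0],
  [0,0,0,0.08,1.23,0.2,0],
])

```text
t: 50.1
tool_pos: [0.4482, 0.0338, 0.0393]
tool_rot: [0.095, 2.79, -0.02]
contact_force: [-6.6, -3.2, 11.6]
opening: 0.0172
```

>>> jog_arm([
  [0,0,0,-0.07,1.23,-0.2,0],
  [0,0,0,-0.21,1.08,-0.59,0],
  [0,0,0,-0.32,0.81,-0.9,0],
  [0,0,0,-0.4,0.43,-1.1,0],
  [0,0,0,-0.43,0,-1.17,0],
  [0,0,0,-0.4,-0.43,-1.1,0],
  [0,0,0,-0.33,-0.8,-0.9,0],
  [0,0,0,-0.22,-1.08,-0.59,0],
  [0,0,0,-0.08,-1.23,-0.2,0],
])

```text
t: 50.85
tool_pos: [0.4481, 0.0347, 0.1119]
tool_rot: [0.093, 2.789, -0.016]
contact_force: [1.6, 3.6, -0.3]
opening: 0.0173
```

Tracking is good, so I make the second turn.

>>> jog_arm([
  [0,0,0,0.07,-1.23,0.2,0],
  [0,0,0,0.21,-1.08,0.59,0],
  [0,0,0,0.32,-0.81,0.9,0],
  [0,0,0,0.4,-0.43,1.1,0],
  [0,0,0,0.43,0,1.17,0],
  [0,0,0,0.4,0.43,1.1,0],
  [0,0,0,0.33,0.8,0.9,0],
  [0,0,0,0.22,1.08,0.59,0],
  [0,0,0,0.08,1.23,0.2,0],
])

```text
t: 51.6
tool_pos: [0.4482, 0.0338, 0.0393]
tool_rot: [0.096, 2.79, -0.02]
contact_force: [-6.7, -3.6, 12.5]
opening: 0.0166
```

>>> jog_arm([
  [0,0,0,-0.07,1.23,-0.2,0],
  [0,0,0,-0.21,1.08,-0.59,0],
  [0,0,0,-0.32,0.81,-0.9,0],
  [0,0,0,-0.4,0.43,-1.1,0],
  [0,0,0,-0.43,0,-1.17,0],
  [0,0,0,-0.4,-0.43,-1.1,0],
  [0,0,0,-0.33,-0.8,-0.9,0],
  [0,0,0,-0.22,-1.08,-0.59,0],
  [0,0,0,-0.08,-1.23,-0.2,0],
])

```text
t: 52.35
tool_pos: [0.4481, 0.0347, 0.1119]
tool_rot: [0.094, 2.789, -0.016]
contact_force: [1.2, 3.7, -1.0]
opening: 0.0166
```

>>> jog_arm([
  [0,0,0,0.07,-1.23,0.2,0],
  [0,0,0,0.21,-1.08,0.59,0],
  [0,0,0,0.32,-0.81,0.9,0],
  [0,0,0,0.2,-0.25,0.52,0],
  [0,0,0,0.2,-0.18,0.56,0],
  [0,0,0,0,0,0,0],
  [0,0,0,0,0,0,0],
  [0,0,0,0,0,0,0],
])

```text
t: 53.02
tool_pos: [0.4458, -0.0016, 0.0815]
tool_rot: [0.094, 2.79, -0.021]
contact_force: [4.0, -4.0, -1.4]
opening: 0.0165
```

Run:
```python
from h import *
from scipy.optimize import least_squares
p,R,o=pose(); print(p,o['contact_force'])
for n in('top','scene'):
    im,d,c,M=shot(n,n+'22.png');W=cloud(d,c,M)
    q=W[(W[...,2]>.295)&(W[...,2]<.395)&(abs(W[...,0]-.755)<.04)&(abs(W[...,1]-.012)<.028)]
    f=lambda a:np.hypot(q[:,0]-a[0],q[:,1]-a[1])-.018
    r=least_squares(f,[.755,.013],loss='soft_l1',f_scale=.002); print(n,'barrel side',r.x.round(4))
    B=(.67,.84,-.06,.085)
    for k,z in dict(pan=(.161,.176),w1=(.179,.187),w2=(.194,.203),w3=(.207,.222)).items():
        q=band(W,*z,*B); print(n,k,len(q),circ(q) if len(q)>20 else '', discs(W,*z,*B)[1:3])
```

```text
[ 0.4458302  -0.00156584  0.08148761] [ 3.99879709 -3.95474357 -1.43988718]
top barrel side [0.7543 0.0146]
top pan 765 [0.7527 0.0146 0.0583] (array([0.7527, 0.015 ]), 0.0591)
top w1 48 [0.7532 0.015  0.0271] (array([0.7531, 0.0152]), 0.028)
top w2 53 [0.7511 0.0158 0.0233] (array([0.7503, 0.0158]), 0.0241)
top w3 132 [0.7521 0.0152 0.0186] (array([0.7525, 0.0155]), 0.0198)
scene barrel side [0.7558 0.014 ]
scene pan 805 [0.7544 0.015  0.0587] (array([0.7535, 0.0161]), 0.0602)
scene w1 87 [0.754  0.0152 0.0275] (array([0.7547, 0.0152]), 0.0279)
scene w2 79 [0.7531 0.0155 0.0232] (array([0.7534, 0.0159]), 0.0238)
scene w3 141 [0.7541 0.0152 0.0195] (array([0.7527, 0.0155]), 0.0211)
```

View pics/scene22.png

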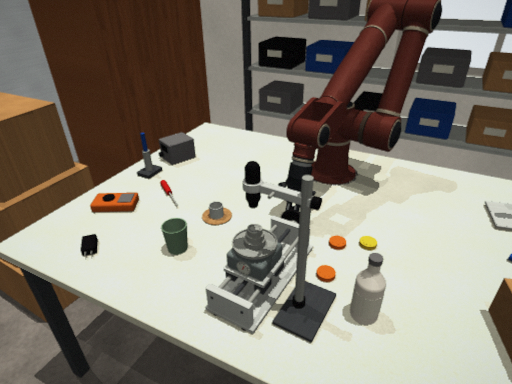

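The stack is intact and the pan is 1.5–2 mm short of the lens. I turn 10° more, then release.

>>> jog_arm([
  [0,0,0,0.11,-0.04,0.3,0],
  [0,0,0,0.11,-0.02,0.3,0],
  [0,0,0,0,0,0,0],
  [0,0,0,0,0,0,0],
  [0,0,0,0,0,0,0.5],
  [0,0,0,0,0,0,0.5],
  [0,0,0,0,0,0,0.7],
  [0,0,0,0,0,0,0.7],
  [0,0,0,0,0,-2,0.7],
  [0,0,0,0,0,-3,0.7],
  [0,0,0,0,0,-3,0.7],
  [0,0,0,0,0,-3,0.7],
])

```text
t: 54.12
tool_pos: [0.4068, 0.0014, 0.179]
tool_rot: [0.095, 2.792, -0.018]
contact_force: [0.6, 0.3, -0.0]
opening: 0.0598
```

>>> jog_arm([
  [0,0,0,0,0,-3,1],
  [0,0,0,0,0,-3,1],
  [0,0.117,0,0,0,-3,1],
  [0,0.117,0,0,0,-3,1],
  [0,0.115,0,0,0,0,1],
  [0,0,0,0,0,0,1],
  [0,0,0,0,0,0,1],
])

```text
t: 54.7
tool_pos: [0.3706, 0.0039, 0.2914]
tool_rot: [-0.106, -3.139, 0.001]
contact_force: [0.4, 0.3, 0.4]
opening: 0.0853
```

Run:
```python
from h import *
from scipy.optimize import least_squares
p,R,o=pose(); print(p,o['contact_force'],o['t'])
for n in('top','scene'):
    im,d,c,M=shot(n,n+'23.png');W=cloud(d,c,M)
    q=W[(W[...,2]>.295)&(W[...,2]<.395)&(abs(W[...,0]-.755)<.04)&(abs(W[...,1]-.012)<.028)]
    f=lambda a:np.hypot(q[:,0]-a[0],q[:,1]-a[1])-.018
    r=least_squares(f,[.755,.013],loss='soft_l1',f_scale=.002); print(n,'barrel side',r.x.round(4))
    B=(.67,.84,-.06,.085)
    for k,z in dict(pan=(.161,.176),w1=(.179,.187),w2=(.194,.203),w3=(.207,.222)).items():
        q=band(W,*z,*B); print(n,k,len(q),circ(q) if len(q)>20 else '', np.median(q[:,2]))
    print('cup',discs(W,.04,.06,.4,.62,-.36,-.18))
```

```text
[0.37060559 0.00393136 0.29142952] [0.37852617 0.25708004 0.36248376] 54.7
top barrel side [0.7543 0.0147]
top pan 777 [0.7544 0.0144 0.0584] 0.16666075408416914
top w1 43 [0.7547 0.0151 0.0272] 0.1835363291162957
top w2 53 [0.7533 0.0158 0.023 ] 0.19808488387130718
top w3 130 [0.754  0.0152 0.019 ] 0.21428601745789955
cup (48, array([ 0.5075, -0.273 ]), 0.0259, array([ 0.5069, -0.2729,  0.0489]))
scene barrel side [0.7559 0.0141]
scene pan 809 [0.7559 0.0147 0.0589] 0.1647511844992462
scene w1 78 [0.7553 0.015  0.0275] 0.18104701979756238
scene w2 74 [0.755  0.0159 0.0234] 0.19650086552169727
scene w3 137 [0.7548 0.0151 0.0195] 0.21205682316361674
cup (52, array([ 0.5098, -0.2731]), 0.0269, array([ 0.512 , -0.2711,  0.0443]))
```

Both cameras show the pan on the lens axis to within 1 mm. The stack is centred, the cup is on the mat and the arm is clear.

```bash
python3 -c "
from h import *
print(ctrl.finish_job())"
```

```text
the job is handed in; nothing more can be done
None
```

The job is done and handed in at about 55 s of the 210 s allowed. I wound the balance out 735°, stood the cup upright on the cork mat, and stacked the weights on the pan. I then wound the balance back in by about 834° and let go of the crank. Only weights 1, 2 and 3 were on the bench; an overhead check found no weight 4.

The last checks, from the top and scene cameras with the arm clear:

- **Pan under the lens:** the pan centre is within about 1 mm of the lens axis in both cameras.
- **Stack:** weight 1, 2 and 3 from the bottom up, flat. They sit about 0.6 to 1.8 mm off the pan centre, with weight 2 the furthest. I re-centred weight 1 once, after it was first set down 2.3 mm off.
- **Cup:** within about 4 mm of the mat centre, so wholly on it, and it had not moved since I placed it.
- **Mug, bottle, screwdriver, microscope:** the arm kept well away from them. I did not re-measure them, except that the microscope barrel read the same position before and after.
- **Disagreement:** the cameras differed by 1 to 3 mm in absolute x, so I compared positions only within one camera at a time.

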